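# Empty the tea-infuser bin of a drinks caddy into the rinse tub

## Task

Lift the insert bin that holds the two tea-infuser balls straight out of the wooden organiser, with the balls in it, stand it upright on the black rubber mat and let go of it. Then pick it up again with a grip fit for tipping, tip both infusers over its sloped front into the open white rinse tub from just above the tub, and stand the empty bin upright on the mat again. Leave the other bins and everything else as they stand.

Things in the scene. Friction and masses are not known exactly. Their poses are not given: they have to be found in the camera images.
- bin_center (a point): Centre, 29 mm above the underside, of the loose white plastic bin that holds the two steel balls: open box 140 mm long (x), 60 wide (y; flat parallel sides, walls 4 mm), rim 58 mm high. Axes: +x to its sloped front, +z up. 0.10 to 0.18 kg empty. It starts in any of the organiser's three slots, 2 mm play each side, rim 16 mm above the walls; the bins are 8 mm apart: no room for a finger
- bin_lip (a point): Middle of that bin's front edge: bin x = +70 mm, 58 mm above the underside; same axes. Inside, the floor (4 mm thick) is level from the back wall to x = +16 mm, then a 45-degree ramp rises to this edge; there is no front wall. The side walls are full rectangles. The balls roll out over this edge only when the bin is tipped front-down well past 45 degrees (65 to 70 empties it)
- bin_tab (a point): Point on that bin's lift tab: upright, 6 mm thick (bin x), 36 mm wide (bin y), in the middle of the back wall, top 78 mm above the underside (20 mm above the rim). Point at bin x = -67 mm, y = 0, 66 mm above the underside; same axes. The balls' tops are 46 mm above the underside right beside the tab: keep fingertips above 48 mm
- sachets_center (a point): Centre (29 mm above the underside) of a like insert bin full of upright paper sachets, in another slot; to be left alone
- stirrers_center (a point): Centre (29 mm above the underside) of a like insert bin full of wooden stirrers, in another slot; to be left alone
- infuser_a_center (a point): Centre of a steel tea-infuser ball, 42 mm diameter, 40 g, in the bin
- infuser_b_center (a point): Centre of the other, equal infuser ball in the bin
- frame_floor (a point): Centre of the floor's top (4 mm above the table) of the fixed wooden organiser: 154 mm along its x, 211 along its y, walls 46 mm above the table, 5 mm thick; three slots 143.5 x 63.5 mm side by side along y, 68.5 mm apart. Bins stand on this floor, tabs at its -x side (towards the robot). It stands left or right of the mat
- tub: Loose white plastic rinse tub, open on top: 170 mm along x, 200 mm along y, 65 mm high, walls and floor 4 mm, 0.6 kg. Origin at the centre of its underside. It stands on the side opposite the organiser
- mat_top (a point): Centre of the top face of the fixed black rubber mat, 180 mm along x, 160 mm along y, 3 mm thick, flat on the table between organiser and tub
- jar: Glass jar with white lid, 84 mm diameter, 100 mm high, beyond the mat; leave alone. Origin: centre of the underside
- mug: White mug, 80 mm diameter, 90 mm high, beyond the mat; leave alone. Origin: centre of the underside
- spoon: Steel spoon, 150 mm long, lying crosswise on the table beyond the mat; leave alone. Origin: near its middle, at the underside
- tin: Plain aluminium tin, 72 mm diameter, 110 mm high, far to the left of the table; leave alone. Origin: centre of the underside
Mind the look-alikes: they are no part of the job. Leave any orange or pink look-alike of the part that bears bin_center alone. Leave any blue look-alike of the part that bears infuser_b_center alone.

How it is judged:
On the way, in this order (a step that is already met when the one before it is completed fails the run):
1. the bin is lifted clear of the organiser, upright, with both infusers in it (z of bin_center in the frame of frame_floor above 0.075 m and angle between bin_center's own z axis and vertical below 0.35 rad and distance between each of infuser_a_center, infuser_b_center and bin_center below 0.075 m), for 0.1 s.
2. the bin stands upright on the mat, let go, with both infusers in it (horizontal distance between bin_center and mat_top below 0.07 m and z of bin_center in the frame of mat_top below 0.035 m and angle between bin_center's own z axis and vertical below 0.1 rad and contact force between the fingers and anything else below 0.1 N and distance between each of infuser_a_center, infuser_b_center and bin_center below 0.075 m), for 0.2 s.
3. the bin is held tipped over the tub (angle between bin_center's own z axis and vertical above 0.6 rad and horizontal distance between bin_center and tub below 0.18 m and contact force between the fingers and anything else above 0.5 N), for 0.05 s.
At the end, for the whole second after the job is handed in: Both infuser balls lie in the upright tub, and the empty bin stands upright (within 0.1 rad) on the mat, its centre within 70 mm of the mat's centre (horizontal distance between bin_center and mat_top below 0.07 m and z of bin_center in the frame of mat_top below 0.035 m and angle between each of bin_center, tub's own z axis and vertical below 0.1 rad and x of infuser_a_center in the frame of tub between -0.083 and 0.083 m and y of infuser_a_center in the frame of tub between -0.098 and 0.098 m and z of infuser_a_center in the frame of tub between 0 and 0.06 m and x of infuser_b_center in the frame of tub between -0.083 and 0.083 m and y of infuser_b_center in the frame of tub between -0.098 and 0.098 m and z of infuser_b_center in the frame of tub between 0 and 0.06 m); the robot touches nothing.
It fails at once if the bin is tilted more than 0.35 rad while still in the organiser (angle between bin_center's own z axis and vertical above 0.35 rad and horizontal distance between bin_center and frame_floor below 0.11 m and z of bin_center in the frame of frame_floor below 0.07 m).
It fails at once if an infuser is dropped from high above the tub (out of the bin and more than 220 mm above the table) ((height (world z) of infuser_a_center above 0.22 m and distance between infuser_a_center and bin_center above 0.1 m) or (height (world z) of infuser_b_center above 0.22 m and distance between infuser_b_center and bin_center above 0.1 m)).
It fails at once if one of the other two bins is moved more than 30 mm (distance of any of sachets_center, stirrers_center from where it was at the start of the episode above 0.03 m).
It fails at once if the tub is moved more than 60 mm (distance of tub from where it was at the start of the episode above 0.06 m).
It fails at once if the jar, mug, spoon or tin is moved more than 40 mm (distance of any of jar, mug, spoon, tin from where it was at the start of the episode above 0.04 m).
It also fails if it takes over 72 s, if anything falls off the work surface, if the arm or the gripper's body presses on something with over 40 N, if the wrist force passes 120 N, or if a joint passes its speed limit or range.

## Robot

A 7-joint arm with a two-finger parallel gripper is mounted at the origin on the work surface. World frame = base frame: x ahead of the robot, y to its left, z up, the work surface at z = 0. Lengths are in m, angles in rad, forces in N, time in s.
With the tool pointing down it reaches from about 0.425 to 0.875 m from the base axis. Payload 8.4 kg.
Tool frame: the origin (TCP) lies between the finger pads; the fingertips stand 11 mm ahead of it and the grasp point (between the pads) lies 8 mm behind it (manip.finger_overhang is the distance from the TCP to the fingertips, in m); y points along the fingers, z is the direction in which the jaws open and shut, and the axes are right-handed (so a half turn about y gives the same grasp; the last joint's range is limited). The gripper opens to 87 mm and grips with 3 to 60 N. Pads are 19 mm wide; open, the fingers measure 117 mm over their backs; the gripper's body (75 mm by 190 mm) begins 51 mm behind the grasp point.
Start: joints at [-1.442, 0.333, 0.04, 1.465, -0.013, 1.343, -0.059], TCP at [0.147, 0.633, 0.234] pointing down, gripper open.
Joint ranges: [-2.58, 2.58], [-0.38, 2.09], [-1.3, 1.39], [0.25, 2.4], [-1.5, 4.64], [0.08, 2.09], [-2.65, 2.65]. Speed limits (rad/s): [2.22, 2.22, 2.79, 2.79, 3.14, 3.14, 3.14].

## Interface

Orientations are given as a unit quaternion [w, x, y, z].
In Python, from bench import sensors, eyes, workorder, manip gives the robot as it stands.
- The arm moves only by the tool carry_out, never from a script. Its argument "series" is one flat list of numbers, 7 for each row, row after row: the opening, from -1 (shut) to 1 (fully open), then the shift along the tool's x, y, z in units of 0.08 m (1.0 is 0.08 m), then the turn, a rotation vector about the tool's x, y, z in units of pi/2 rad (1.0 is pi/2 rad). A call has exactly 10 rows; each row is the pose to reach, as a shift and turn from the pose commanded when the call began, along the tool's axes at that moment; what a row does not reach only later rows make up. A row lasts 1/8 s, in which the tool goes at most 62.5 mm and 10.7 degrees, less where a joint would pass 70% of its speed; a pose out of reach is approached as far as the arm can. A call with a number of a shift or a turn outside -1 to 1 is refused whole. A call with a gripper value outside its range is refused whole. The fingers move at their own pace and stop on an object; "grip_force" is the grip in N (left out, the last holds). Time passes only in rows, so rows that repeat a pose let the fingers close, or fill a call up. It gives the time, the measured TCP pose, the force and the opening at its end, in the units of the state.
- sensors.state(): the state, without advancing time (a new reading comes with each control period).
- eyes.get_image(name): name is "scene" or "top"; returns (picture, depth): 384x512x3 uint8, blue, green, red; 384x512 float32, m along the optical axis (not along the pixel's ray), 0 where there is no reading.
- eyes.get_calibration(name): a dict with "fov_y" (degrees; the focal length in pixels is half the picture's height over the tangent of half this angle, whatever the lens; pixels are square), "cx", "cy" (the principal point, pixels), "xyz" and "rotation" of the camera in the world. Camera axes: x right, y down, z forward; pixel columns grow to the right and rows downward; lengths in m; the calibration is good to about 2 mm. A picture is of the moment at which its call begins. get_calibration takes no time and is no camera call.
- workorder.job_done(): hands the job in, once; it reports no verdict.
The state is a dict: "t": time; "qpos": joint angles; "dq": joint speeds; "effort": joint torques, N m; "eef_pos": TCP position; "orientation": TCP orientation; "wrist_force": force on the tool from outside, world axes, zero at the start; "torque": the same for the moment, N m; "width": opening from 0.0 (shut) to 1.0 (fully open).
Only numpy, scipy, OpenCV 4.12 (cv2) and the standard library are available. Lean on these libraries where they do the work, as an engineer would, in place of code of your own. Each camera call takes 0.05 s, during which the arm holds its last target.

## Working session

There is one attempt and no reset: what is moved stays moved. The work goes in short steps, Python scripts to look and compute and a tool call to move; the robot and the scene stay as the last step left them, time stands still between calls to the robot, and variables do not carry over. Pictures are saved under pics/ and viewed, and the job is handed in when it is done.

Besides the shell and the picture viewer there is one more tool, called after ">>>" by a JSON object that holds its "method" and its "body", one argument or row to a line. carry_out: Moves the arm, as the interface text tells. Its arguments: {"type":"object","properties":{"series":{"type":"array"},"grip_force":{"type":"number"}},"required":["series"]}

```bash
ls; mkdir -p pics; cat > h.py <<'E'
import numpy as np, cv2
from bench import sensors, eyes, workorder, manip
def cal(n):
    c=eyes.get_calibration(n); f=192/np.tan(np.radians(c["fov_y"])/2)
    return c,f
def ray(n,u,v):
    c,f=cal(n); R=np.array(c["rotation"]); 
    return np.array(c["xyz"]), R@np.array([(u-c["cx"])/f,(v-c["cy"])/f,1.])
def atz(n,u,v,z):
    o,d=ray(n,u,v); return o+d*(z-o[2])/d[2]
E
python3 - <<'E'
from h import *
for n in("scene","top"):
    im,d=eyes.get_image(n); cv2.imwrite(f"pics/{n}0.png",im); np.savez(f"pics/{n}0.npz",im=im,d=d)
    print(eyes.get_calibration(n))
print(sensors.state()); print(manip.finger_overhang)
E
```

```text
pics
{'fov_y': 42.519001378832286, 'cx': 252.36317884428524, 'cy': 191.3466166603041, 'xyz': array([ 1.09021498, -0.85646912,  1.28926637]), 'rotation': array([-0.33022488,  0.90664306,  0.24494563, -0.09461255])}
{'fov_y': 50.076091141098175, 'cx': 252.78663345652282, 'cy': 188.33113160431944, 'xyz': array([0.43198682, 0.02379491, 1.64331406]), 'rotation': array([-0.0240196 ,  0.71569048, -0.69739967,  0.02904998])}
{'t': 0.1, 'qpos': array([-1.44221059,  0.33381807,  0.03985969,  1.46619272, -0.01335943,
        1.34330864, -0.05849817]), 'dq': array([-0.00104401, -0.00044781, -0.00064486, -0.00313446, -0.00016254,
        0.00032506,  0.00040645]), 'effort': array([ 5.01715273e-03, -6.57803607e+01,  1.34058326e+00, -4.04705966e+01,
       -5.95849729e-02,  4.09260008e-02,  4.82646669e-05]), 'eef_pos': array([0.14672002, 0.63279688, 0.23275753]), 'orientation': array([-0.70200907,  0.70304238, -0.08036981,  0.08034527]), 'wrist_force': array([0.3197177 , 0.38069964, 0.41948507]), 'torque': array([-0.06510416,  0.02298227, -0.06786912]), 'width': 0.9991484486311042}
0.011
```

```bash
sed -i 's/R=np.array(c\["rotation"\]);/R=Rot.from_quat(c["rotation"],scalar_first=True).as_matrix()/; s/^import numpy.*/&\nfrom scipy.spatial.transform import Rotation as Rot/' h.py; cat >> h.py <<'E'
def cloud(n,d):
    c,f=cal(n); R=Rot.from_quat(c["rotation"],scalar_first=True).as_matrix()
    v,u=np.mgrid[0:384,0:512]; P=np.stack([(u-c["cx"])/f*d,(v-c["cy"])/f*d,d],-1)
    return P@R.T+np.array(c["xyz"])
def proj(n,p):
    c,f=cal(n); R=Rot.from_quat(c["rotation"],scalar_first=True).as_matrix()
    q=(np.asarray(p)-c["xyz"])@R; return q[...,:2]/q[...,2:]*f+[c["cx"],c["cy"]]
E
head -20 h.py
```

```text
import numpy as np, cv2
from scipy.spatial.transform import Rotation as Rot
from bench import sensors, eyes, workorder, manip
def cal(n):
    c=eyes.get_calibration(n); f=192/np.tan(np.radians(c["fov_y"])/2)
    return c,f
def ray(n,u,v):
    c,f=cal(n); R=Rot.from_quat(c["rotation"],scalar_first=True).as_matrix() 
    return np.array(c["xyz"]), R@np.array([(u-c["cx"])/f,(v-c["cy"])/f,1.])
def atz(n,u,v,z):
    o,d=ray(n,u,v); return o+d*(z-o[2])/d[2]
def cloud(n,d):
    c,f=cal(n); R=Rot.from_quat(c["rotation"],scalar_first=True).as_matrix()
    v,u=np.mgrid[0:384,0:512]; P=np.stack([(u-c["cx"])/f*d,(v-c["cy"])/f*d,d],-1)
    return P@R.T+np.array(c["xyz"])
def proj(n,p):
    c,f=cal(n); R=Rot.from_quat(c["rotation"],scalar_first=True).as_matrix()
    q=(np.asarray(p)-c["xyz"])@R; return q[...,:2]/q[...,2:]*f+[c["cx"],c["cy"]]
```

View pics/top0.png

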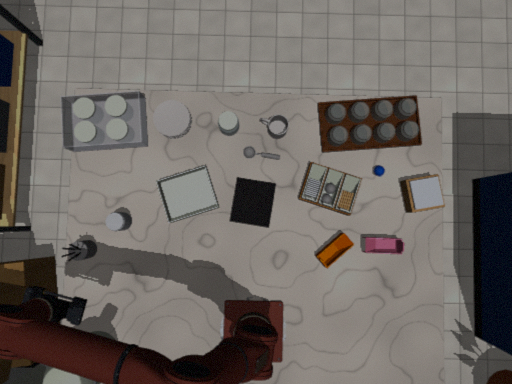

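View pics/scene0.png

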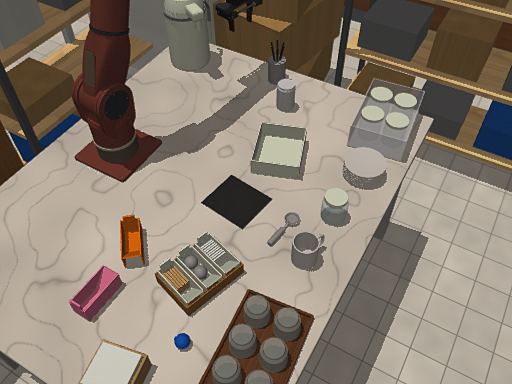

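```bash
python3 - <<'E'
import cv2,numpy as np
t=cv2.imread('pics/top0.png'); s=cv2.imread('pics/scene0.png')
cv2.imwrite('pics/c1.png',cv2.resize(t[155:220,290:370],None,fx=8,fy=8,interpolation=cv2.INTER_CUBIC)[:600])
cv2.imwrite('pics/c2.png',cv2.resize(s[225:320,145:255],None,fx=6,fy=6,interpolation=cv2.INTER_CUBIC))
cv2.imwrite('pics/c3.png',cv2.resize(t[155:235,150:285],None,fx=5.9,fy=5.9,interpolation=cv2.INTER_CUBIC))
E
```

```text
(no output)
```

View pics/c1.png

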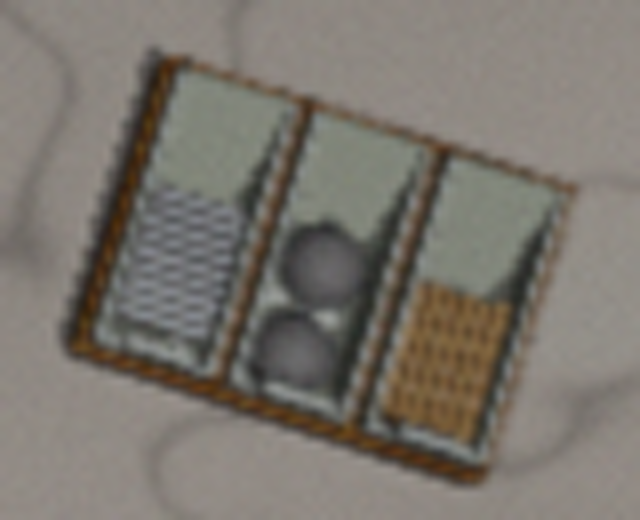

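View pics/c2.png

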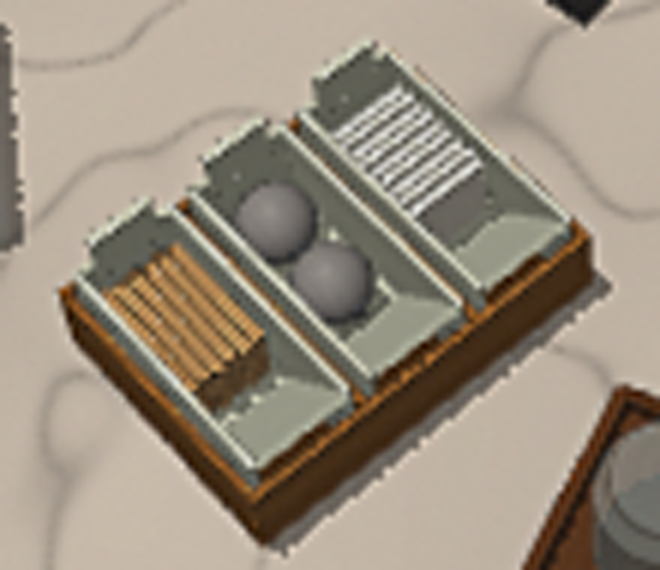

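View pics/c3.png

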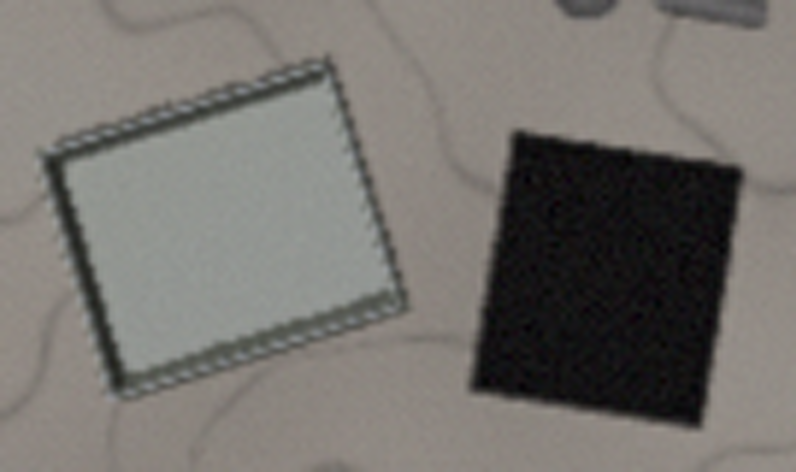

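```bash
python3 - <<'E'
from h import *
C={n:cloud(n,np.load(f'pics/{n}0.npz')['d']) for n in('top','scene')}
def px(off,s,p): return np.array(off)+(np.array(p)+.5)/s-.5
for n,c,off,s in(('top',(185,250),(150,155),5.9),('top',(610,280),(150,155),5.9),('top',(210,100),(290,155),8),('top',(325,265),(290,155),8),('top',(295,350),(290,155),8),('scene',(277,222),(145,225),6),('scene',(333,280),(145,225),6),('scene',(420,320),(145,225),6)):
    u,v=np.round(px(off,s,c)).astype(int); print(n,u,v,C[n][v,u].round(4))
for n in C:
    z=C[n]
    m=(abs(z[...,0]-.5)<.08)&(abs(z[...,1]-.25)<.0)
    t=z[300 if n=='top' else 200, 150:300] ; print(n, np.round(t[::15],4).tolist())
# triangulation of image corners of features
T={'tabL':((255,385),(203,165)),'tabR':((335,410),(272,125))}
def tri(a,b):
    o1,d1=ray('top',*a);o2,d2=ray('scene',*b)
    A=np.stack([d1,-d2],1);s=np.linalg.lstsq(A,o2-o1,rcond=None)[0]
    p,q=o1+d1*s[0],o2+d2*s[1]; return (p+q)/2,np.linalg.norm(p-q)
for k,(a,b) in T.items(): print(k,tri(px((290,155),8,a),px((145,225),6,b)))
E
```

```text
top 181 197 [0.5131 0.2983 0.0081]
top 253 202 [ 0.501   0.0114 -0.0021]
top 316 167 [ 0.6416 -0.2303  0.0529]
top 330 188 [ 0.5611 -0.2866  0.0498]
top 326 198 [ 0.522  -0.2724  0.0446]
scene 191 262 [ 0.5276 -0.281   0.0424]
scene 200 271 [ 0.5709 -0.2962  0.0495]
scene 215 278 [ 0.6241 -0.2972  0.057 ]
top [[0.1062, 0.4053, 0.0002], [0.1077, 0.3466, 0.0006], [0.1087, 0.2882, -0.0017], [0.1093, 0.2299, -0.0059], [0.112, 0.1703, 0.0007], [0.1138, 0.1114, 0.0029], [0.1149, 0.0526, 0.0014], [0.1159, -0.0063, -0.0007], [0.1173, -0.0653, -0.0008], [0.1181, -0.1246, -0.0044]]
scene [[0.2494, -0.1316, 0.003], [0.2925, -0.1056, 0.0017], [0.3349, -0.0786, -0.001], [0.381, -0.0557, 0.003], [0.4244, -0.03, 0.0022], [0.4685, -0.0052, 0.0029], [0.5096, 0.024, -0.0029], [0.556, 0.0452, 0.003], [0.5992, 0.0713, 0.0018], [0.6398, 0.103, -0.0071]]
tabL (array([ 0.49085853, -0.26464219,  0.04869323]), np.float64(0.03221366361182145))
tabR (array([ 0.50384095, -0.27246805,  0.09962177]), np.float64(0.03458124623345299))
```

```bash
python3 - <<'E'
import cv2,numpy as np
t=cv2.imread('pics/top0.png'); s=cv2.imread('pics/scene0.png')
a=cv2.resize(t[166:209,315:350],None,fx=14,fy=14,interpolation=cv2.INTER_CUBIC)
b=cv2.resize(s[238:298,170:228],None,fx=10,fy=10,interpolation=cv2.INTER_CUBIC)
a=cv2.convertScaleAbs(a,alpha=1.5)
cv2.imwrite('pics/d1.png',a[:600]); cv2.imwrite('pics/d2.png',b)
E
```

```text
(no output)
```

View pics/d1.png

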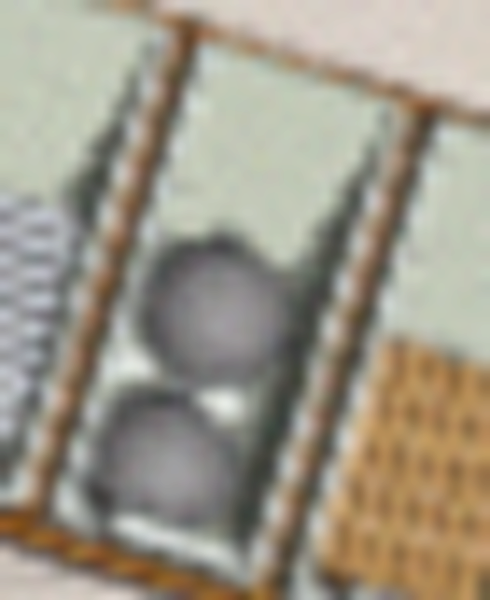

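View pics/d2.png

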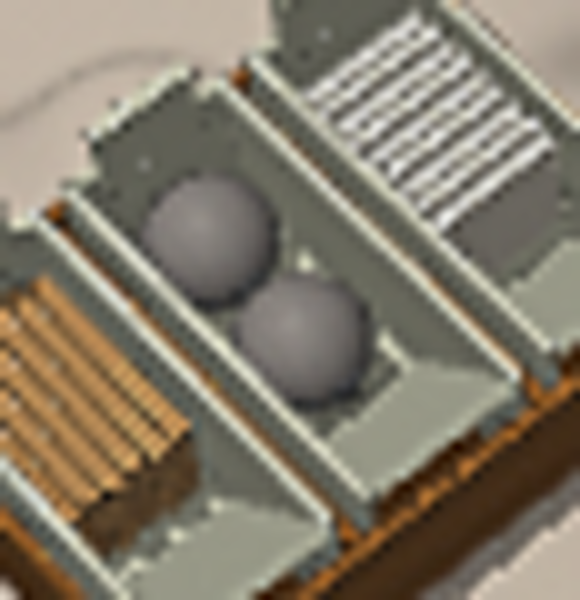

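```bash
cat > fit.py <<'E'
from h import *
from scipy.optimize import least_squares
def px(off,s,p): return np.array(off)+(np.array(p)+.5)/s-.5
R_=lambda a: np.array([[np.cos(a),-np.sin(a)],[np.sin(a),np.cos(a)]])
def place(p,q):  # q: x,y,z(underside),yaw
    p=np.asarray(p,float); o=p.copy(); o[...,:2]=p[...,:2]@R_(q[3]).T; return o+q[:3]
def fit(obs,q0,fixz=None):
    def f(q):
        qq=np.array(q) if fixz is None else np.array([q[0],q[1],fixz,q[2]])
        return np.concatenate([proj(n,place(p,qq))-u for n,p,u in obs])
    r=least_squares(f,q0,loss='soft_l1'); return r.x,f(r.x).reshape(-1,2)
E
python3 - <<'E'
from fit import *
S=lambda c:px((170,238),10,c); T=lambda c:px((315,166),14,c)
sc=[((70,-30,58),(370,500)),((70,30,58),(522,378)),((-70,-30,58),(65,188)),((-70,30,58),(212,78)),((-70,-18,78),(88,130)),((-70,18,78),(193,66))]
tp=[((70,30,58),(198,42)),((70,-30,58),(400,103)),((-70,30,58),(50,508)),((-70,-30,58),(245,580))]
obs_s=[('scene',np.array(p)/1e3,S(u)) for p,u in sc]; obs_t=[('top',np.array(p)/1e3,T(u)) for p,u in tp]
for nm,o in(('s',obs_s),('t',obs_t),('both',obs_s+obs_t)):
    q,r=fit(o,[.56,-.28,0,-.3]); print(nm,q.round(4)); print(r.round(1).tolist())
    q,r=fit(o,[.56,-.28,-.3],.004); print('fixz',q.round(4))
# organiser: frame
q=np.insert(q,2,.004)
im=[cv2.imread('pics/top0.png'),cv2.imread('pics/scene0.png')]
E
```

```text
s [ 0.5573 -0.283  -0.0095 -0.2947]
[[-0.6, 0.0], [0.3, -0.4], [-0.0, 0.5], [1.2, -0.0], [0.1, 0.2], [-0.7, -0.3]]
fixz [ 0.5634 -0.2893 -0.2948]
t [ 0.5648 -0.2925 -0.0285 -0.2978]
[[-0.0, -0.2], [-0.0, 0.3], [-0.3, 0.1], [0.3, -0.2]]
fixz [ 0.5622 -0.286  -0.2984]
both [ 5.618e-01 -2.872e-01 -2.000e-04 -2.952e-01]
[[-0.4, 0.3], [0.7, -0.3], [-0.0, 0.5], [1.4, -0.1], [0.1, 0.2], [-0.6, -0.4], [-0.0, -0.3], [0.3, 0.2], [-0.4, 0.5], [0.5, 0.3]]
fixz [ 0.5629 -0.2883 -0.2933]
```

```bash
python3 - <<'E'
import cv2,numpy as np
s=cv2.imread('pics/scene0.png')
cv2.imwrite('pics/c4.png',cv2.resize(s[115:235,195:315],None,fx=5,fy=5,interpolation=cv2.INTER_CUBIC))
E
```

```text
(no output)
```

View pics/c4.png

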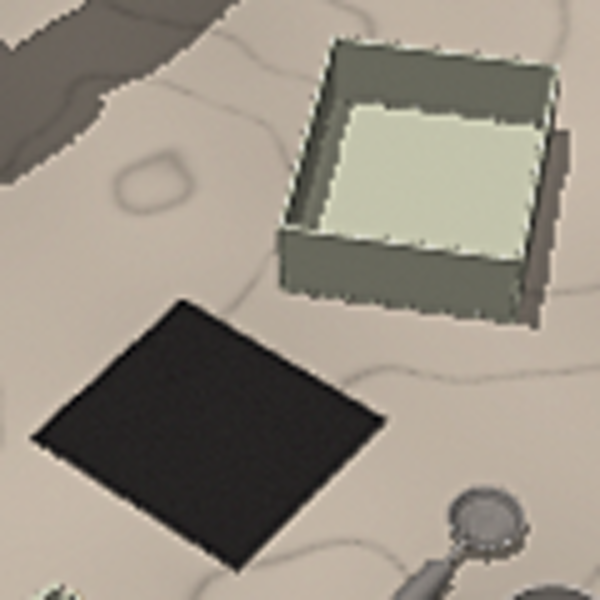

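```bash
python3 - <<'E'
from fit import *
T=lambda c:px((150,155),5.9,c); S=lambda c:px((195,115),5,c)
tt=[(42,152),(330,60),(408,308),(120,395)]; tm=[(515,132),(742,170),(700,427),(472,388)]
st=[(335,40),(555,65),(523,262),(280,230)]; sm=[(183,298),(387,420),(238,572),(32,437)]
for nm,a,b,L,W,H in(('tub',tt,st,.085,.1,.065),('mat',tm,sm,.09,.08,.003)):
    cor=np.array([(L,W,H),(L,-W,H),(-L,-W,H),(-L,W,H)])
    q0=np.append(np.mean([atz('top',*T(u),H) for u in a],0)[:2],.3 if nm=='tub' else -.1)
    o=[('top',c,T(u)) for c,u in zip(cor,a)]
    B=[S(u) for u in b]
    w=place(cor,[q0[0],q0[1],0,q0[2]]); pj=proj('scene',w)
    o2=[('scene',c,B[np.argmin([np.hypot(*(x-p)) for x in B])]) for c,p in zip(cor,pj)]
    print(len({tuple(x[2]) for x in o2}))
    for k,oo in(('top',o),('both',o+o2)):
        q,r=fit(oo,q0,0.); print(nm,k,q.round(4)); print(r.round(1).tolist())
    q,r=fit(o+o2,[q0[0],q0[1],0,q0[2]]); print('free z',q.round(4))
s=sensors.state(); Rt=Rot.from_quat(s['orientation'],scalar_first=True).as_matrix(); print(Rt.round(3))
E
```

```text
4
tub top [0.5251 0.2635 0.335 ]
[[-0.3, -0.2], [0.5, -0.2], [0.5, -0.3], [-0.7, 0.9]]
tub both [0.526  0.2647 0.3395]
[[-0.7, -0.3], [0.1, -0.5], [0.2, -0.7], [-0.9, 0.7], [0.7, 0.3], [-0.1, 0.5], [-0.8, 0.3], [-1.3, -0.4]]
free z [5.260e-01 2.646e-01 2.000e-04 3.396e-01]
4
mat top [ 0.5015  0.0134 -0.1408]
[[-0.3, -0.6], [0.6, -0.4], [0.4, 0.5], [-0.7, 0.4]]
mat both [ 0.5023  0.0132 -0.1401]
[[-0.3, -0.8], [0.6, -0.6], [0.4, 0.3], [-0.6, 0.3], [0.1, -0.2], [-0.1, -0.1], [-0.5, -0.0], [0.0, -0.1]]
free z [ 0.5018  0.014  -0.0021 -0.14  ]
[[ 0.974 -0.     0.226]
 [-0.226 -0.001  0.974]
 [ 0.    -1.    -0.001]]
```

```bash
python3 - <<'E'
from h import *
import bench
for m in(sensors,eyes,workorder,manip): print([a for a in dir(m) if not a.startswith('__')])
E
cat >> h.py <<'E'
def st():
    s=sensors.state(); return s['eef_pos'],Rot.from_quat(s['orientation'],scalar_first=True).as_matrix(),s
def rel(p,R,px,Rx):
    "units shift and turn from pose (p,R) to (px,Rx)"
    return np.round(R.T@(np.array(px)-p)/.08,3), np.round(Rot.from_matrix(R.T@Rx).as_rotvec()/(np.pi/2),3)
def down(yawz):
    z=np.array([np.cos(yawz),np.sin(yawz),0]); y=np.array([0,0,-1.]); return np.stack([np.cross(y,z),y,z],1)
E
python3 - <<'E'
from h import *
b=np.array([.5629,-.2883]);a=-.294; c,s=np.cos(a),np.sin(a)
tab=b+np.array([c,s])*-.067; print(tab)
p,R,_=st(); print(rel(p,R,[*tab,.066],down(a)))
E
```

```text
['state']
['get_calibration', 'get_image']
['job_done']
['PlanningError', 'finger_overhang']
[ 0.49877481 -0.26888455]
(array([ 6.832,  2.1  , -9.983]), array([1.000e-03, 1.042e+00, 1.000e-03]))
```

>>> {"method": "carry_out", "body": {
  "series": [1,0.1,0,-0.1,0,0,0,1,0.2,0,-0.2,0,0,0,1,0.3,0,-0.3,0,0,0,1,0.4,0,-0.4,0,0,0,1,0.5,0,-0.5,0,0,0,1,0.6,0,-0.6,0,0,0,1,0.7,0,-0.7,0,0,0,1,0.8,0,-0.8,0,0,0,1,0.9,0,-0.9,0,0,0,1,1,0,-1,0,0,0]
}}

```text
t: 1.35
eef_pos: [0.2071, 0.5365, 0.2335]
orientation: [-0.702, 0.703, -0.08, 0.08]
wrist_force: [0.1, 0.3, -0.0]
width: 1.002
```

>>> {"method": "carry_out", "body": {
  "series": [1,0.1,0,-0.1,0,0,0,1,0.2,0,-0.2,0,0,0,1,0.3,0,-0.3,0,0,0,1,0.4,0,-0.4,0,0,0,1,0.5,0,-0.5,0,0,0,1,0.6,0,-0.6,0,0,0,1,0.7,0,-0.7,0,0,0,1,0.8,0,-0.8,0,0,0,1,0.9,0,-0.9,0,0,0,1,1,0,-1,0,0,0]
}}

```text
t: 2.6
eef_pos: [0.2669, 0.4406, 0.2336]
orientation: [0.703, -0.702, 0.08, -0.08]
wrist_force: [0.1, -0.3, 0.6]
width: 0.999
```

>>> {"method": "carry_out", "body": {
  "series": [1,0.1,0,-0.1,0,0,0,1,0.2,0,-0.2,0,0,0,1,0.3,0,-0.3,0,0,0,1,0.4,0,-0.4,0,0,0,1,0.5,0,-0.5,0,0,0,1,0.6,0,-0.6,0,0,0,1,0.7,0,-0.7,0,0,0,1,0.8,0,-0.8,0,0,0,1,0.9,0,-0.9,0,0,0,1,1,0,-1,0,0,0]
}}

```text
t: 3.85
eef_pos: [0.3268, 0.3445, 0.2336]
orientation: [-0.703, 0.703, -0.08, 0.08]
wrist_force: [-0.1, -0.3, -0.5]
width: 0.995
```

```bash
cat >> h.py <<'E'
import json
def log():
    p,R,s=st(); open('fk.jsonl','a').write(json.dumps([list(map(float,s['qpos'])),list(map(float,p)),list(map(float,s['orientation']))])+'\n')
    print('q',s['qpos'].round(3),'p',p.round(4),'F',s['wrist_force'].round(1),'w',round(s['width'],3),'t',round(s['t'],2))
    return p,R,s
E
echo '[[-1.44221059,0.33381807,0.03985969,1.46619272,-0.01335943,1.34330864,-0.05849817],[0.14672002,0.63279688,0.23275753],[-0.70200907,0.70304238,-0.08036981,0.08034527]]' > fk.jsonl
python3 -c "from h import *; log()"
```

```text
q [-1.145 -0.034  0.235  1.884  0.008  1.29   0.431] p [0.3268 0.3445 0.2336] F [-0.1 -0.3 -0.5] w 0.995 t 3.85
```

>>> {"method": "carry_out", "body": {
  "series": [1,0.1,0,-0.1,0,0,0,1,0.2,0,-0.2,0,0,0,1,0.3,0,-0.3,0,0,0,1,0.4,0,-0.4,0,0,0,1,0.5,0,-0.5,0,0,0,1,0.6,0,-0.6,0,0,0,1,0.7,0,-0.7,0,0,0,1,0.8,0,-0.8,0,0,0,1,0.9,0,-0.9,0,0,0,1,1,0,-1,0,0,0]
}}

```text
t: 5.1
eef_pos: [0.3867, 0.2485, 0.2336]
orientation: [-0.703, 0.703, -0.08, 0.08]
wrist_force: [0.2, 1.0, -0.2]
width: 1.003
```

>>> {"method": "carry_out", "body": {
  "series": [1,0.1,0,-0.1,0,0,0,1,0.2,0,-0.2,0,0,0,1,0.3,0,-0.3,0,0,0,1,0.4,0,-0.4,0,0,0,1,0.5,0,-0.5,0,0,0,1,0.6,0,-0.6,0,0,0,1,0.7,0,-0.7,0,0,0,1,0.8,0,-0.8,0,0,0,1,0.9,0,-0.9,0,0,0,1,1,0,-1,0,0,0]
}}

```text
t: 6.35
eef_pos: [0.4465, 0.1525, 0.2336]
orientation: [-0.702, 0.703, -0.08, 0.08]
wrist_force: [-0.8, -0.2, -0.6]
width: 1.001
```

```bash
python3 -c "
from h import *
p,R,s=log()
print(rel(p,R,[.4988,-.2689,.066],down(-.294)))"
```

```text
q [-0.929 -0.059  0.492  1.901  0.029  1.292  0.897] p [0.4465 0.1525 0.2336] F [-0.8 -0.2 -0.6] w 1.001 t 6.35
(array([ 1.826,  2.095, -4.984]), array([0.   , 1.042, 0.   ]))
```

>>> {"method": "carry_out", "body": {
  "series": [1,0.05,0,-0.1,0,0.05,0,1,0.1,0,-0.2,0,0.1,0,1,0.15,0,-0.3,0,0.15,0,1,0.2,0,-0.4,0,0.2,0,1,0.25,0,-0.5,0,0.25,0,1,0.3,0,-0.6,0,0.3,0,1,0.35,0,-0.7,0,0.35,0,1,0.4,0,-0.8,0,0.4,0,1,0.45,0,-0.9,0,0.45,0,1,0.5,0,-1,0,0.5,0]
}}

```text
t: 7.6
eef_pos: [0.4672, 0.0656, 0.2336]
orientation: [-0.618, 0.618, -0.344, 0.344]
wrist_force: [-0.9, -0.1, -0.1]
width: 1.002
```

```bash
python3 -c "
from h import *
p,R,s=log()
print(rel(p,R,[.4988,-.2689,.066],down(-.294)))"
```

```text
q [-0.814 -0.065  0.563  1.904  0.036  1.293  0.293] p [0.4672 0.0656 0.2336] F [-0.9 -0.1 -0.1] w 1.002 t 7.6
(array([ 3.761,  2.095, -1.868]), array([0.   , 0.541, 0.   ]))
```

>>> {"method": "carry_out", "body": {
  "series": [1,0.1,0,-0.1,0,0.06,0,1,0.2,0,-0.2,0,0.12,0,1,0.3,0,-0.3,0,0.18,0,1,0.4,0,-0.4,0,0.24,0,1,0.5,0,-0.5,0,0.3,0,1,0.6,0,-0.6,0,0.36,0,1,0.7,0,-0.7,0,0.42,0,1,0.8,0,-0.8,0,0.48,0,1,0.9,0,-0.9,0,0.54,0,1,1,0,-1,0,0.541,0]
}}

```text
t: 8.85
eef_pos: [0.4414, -0.0448, 0.2336]
orientation: [-0.422, 0.422, -0.567, 0.567]
wrist_force: [-0.0, 0.7, 0.4]
width: 1.0
```

```bash
python3 -c "
from h import *
p,R,s=log()
print(rel(p,R,[.4988,-.2689,.066],down(-.294)))"
```

```text
q [-0.664 -0.151  0.611  1.962  0.09   1.305 -0.374] p [ 0.4414 -0.0448  0.2336] F [-0.   0.7  0.4] w 1.0 t 8.85
(array([2.476, 2.095, 1.493]), array([-0.   ,  0.001,  0.   ]))
```

>>> {"method": "carry_out", "body": {
  "series": [1,0.1,0,0.05,0,0,0,1,0.2,0,0.1,0,0,0,1,0.3,0,0.15,0,0,0,1,0.4,0,0.2,0,0,0,1,0.5,0,0.25,0,0,0,1,0.6,0,0.3,0,0,0,1,0.7,0,0.35,0,0,0,1,0.8,0,0.4,0,0,0,1,0.9,0,0.45,0,0,0,1,1,0,0.5,0,0,0]
}}

```text
t: 10.1
eef_pos: [0.4568, -0.1327, 0.2336]
orientation: [-0.422, 0.422, -0.567, 0.567]
wrist_force: [-0.2, 0.3, -0.1]
width: 1.006
```

>>> {"method": "carry_out", "body": {
  "series": [1,0.1,0,0.05,0,0,0,1,0.2,0,0.1,0,0,0,1,0.3,0,0.15,0,0,0,1,0.4,0,0.2,0,0,0,1,0.5,0,0.25,0,0,0,1,0.6,0,0.3,0,0,0,1,0.7,0,0.35,0,0,0,1,0.8,0,0.4,0,0,0,1,0.9,0,0.45,0,0,0,1,1,0,0.5,0,0,0]
}}

```text
t: 11.35
eef_pos: [0.4721, -0.2208, 0.2336]
orientation: [-0.422, 0.422, -0.567, 0.567]
wrist_force: [-0.7, 0.0, 0.1]
width: 0.997
```

>>> {"method": "carry_out", "body": {
  "series": [1,0.1,0.1,0.1,0,0,0,1,0.2,0.2,0.2,0,0,0,1,0.3,0.3,0.3,0,0,0,1,0.4,0.4,0.4,0,0,0,1,0.47,0.5,0.49,0,0,0,1,0.47,0.6,0.49,0,0,0,1,0.47,0.7,0.49,0,0,0,1,0.47,0.8,0.49,0,0,0,1,0.47,0.9,0.49,0,0,0,1,0.47,1,0.49,0,0,0]
}}

```text
t: 12.6
eef_pos: [0.4987, -0.2674, 0.1531]
orientation: [-0.422, 0.422, -0.567, 0.567]
wrist_force: [-0.2, 0.1, 0.5]
width: 0.998
```

```bash
python3 -c "
from h import *
p,R,s=log()
print(rel(p,R,[.4988,-.2689,.066],down(-.294)))
for n in('scene','top'):
    im,d=eyes.get_image(n); cv2.imwrite('pics/%s1.png'%n,im)
    if n=='scene': cv2.imwrite('pics/s1c.png',cv2.resize(im[150:330,110:290],None,fx=3.3,fy=3.3,interpolation=cv2.INTER_CUBIC))
    else: cv2.imwrite('pics/t1c.png',cv2.resize(im[150:240,270:390],None,fx=6,fy=6,interpolation=cv2.INTER_CUBIC))
"
```

```text
q [-0.331  0.296  0.887  1.81  -0.25   1.153  0.346] p [ 0.4987 -0.2674  0.1531] F [-0.2  0.1  0.5] w 0.998 t 12.6
(array([0.018, 1.089, 0.006]), array([-0.   ,  0.001, -0.   ]))
```

View pics/s1c.png

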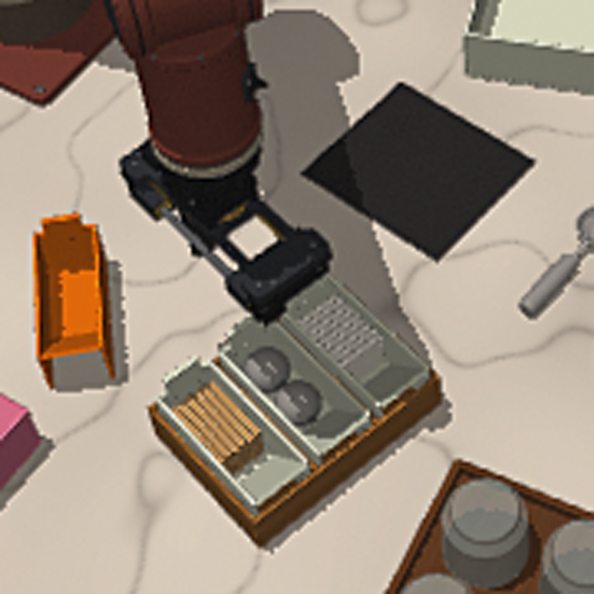

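View pics/t1c.png

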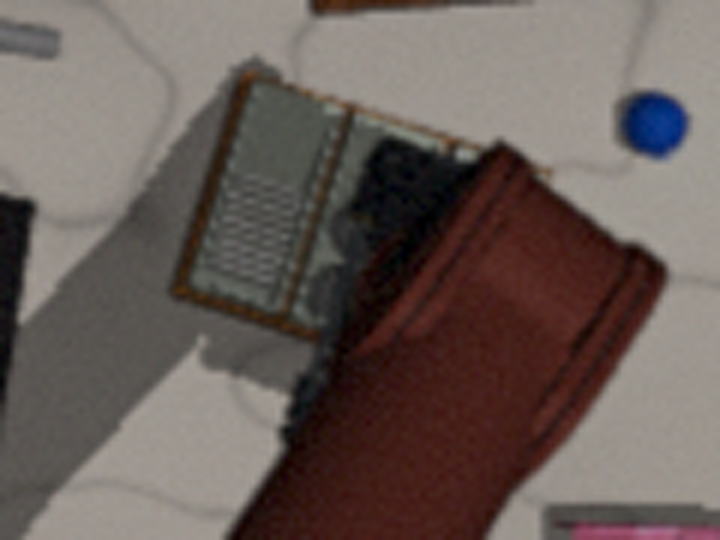

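>>> {"method": "carry_out", "body": {
  "series": [1,0.02,0.12,0,0,0,0,1,0.02,0.24,0,0,0,0,1,0.02,0.36,0,0,0,0,1,0.02,0.48,0,0,0,0,1,0.02,0.6,0,0,0,0,1,0.02,0.7,0,0,0,0,1,0.02,0.8,0,0,0,0,1,0.02,0.88,0,0,0,0,1,0.02,0.95,0,0,0,0,1,0.02,1,0,0,0,0]
}}

```text
t: 13.95
eef_pos: [0.4982, -0.2691, 0.0733]
orientation: [0.422, -0.422, 0.567, -0.567]
wrist_force: [0.1, 0.7, 0.4]
width: 0.999
```

>>> {"method": "carry_out", "body": {
  "series": [1,0,0.05,0,0,0,0,1,0,0.1,0,0,0,0,1,0,0.1,0,0,0,0,-1,0,0.1,0,0,0,0,-1,0,0.1,0,0,0,0,-1,0,0.1,0,0,0,0,-1,0,0.1,0,0,0,0,-1,0,0.1,0,0,0,0,-1,0,0.1,0,0,0,0,-1,0,0.1,0,0,0,0],
  "grip_force": 50
}}

```text
t: 15.2
eef_pos: [0.4982, -0.2691, 0.0656]
orientation: [-0.422, 0.422, -0.567, 0.567]
wrist_force: [0.9, 0.7, 0.3]
width: 0.283
```

```bash
python3 -c "
from h import *
log()"
```

```text
q [-0.261  0.412  0.826  1.889 -0.358  0.995  0.43 ] p [ 0.4982 -0.2691  0.0656] F [0.9 0.7 0.3] w 0.283 t 15.2
```

>>> {"method": "carry_out", "body": {
  "series": [-1,0,0,0,0,0,0,-1,0,0,0,0,0,0,-1,0,0,0,0,0,0,-1,0,0,0,0,0,0,-1,0,0,0,0,0,0,-1,0,-0.02,0,0,0,0,-1,0,-0.05,0,0,0,0,-1,0,-0.1,0,0,0,0,-1,0,-0.16,0,0,0,0,-1,0,-0.2,0,0,0,0],
  "grip_force": 50
}}

```text
t: 16.45
eef_pos: [0.4984, -0.2692, 0.0821]
orientation: [-0.422, 0.422, -0.567, 0.568]
wrist_force: [-0.6, -0.7, -1.5]
width: 0.066
```

```bash
python3 -c "
from h import *
log()
im,d=eyes.get_image('scene'); cv2.imwrite('pics/s2c.png',cv2.resize(im[180:330,130:280],None,fx=4,fy=4,interpolation=cv2.INTER_CUBIC))
"
```

```text
q [-0.275  0.389  0.84   1.876 -0.337  1.024  0.415] p [ 0.4984 -0.2692  0.0821] F [-0.6 -0.7 -1.5] w 0.066 t 16.45
```

View pics/s2c.png

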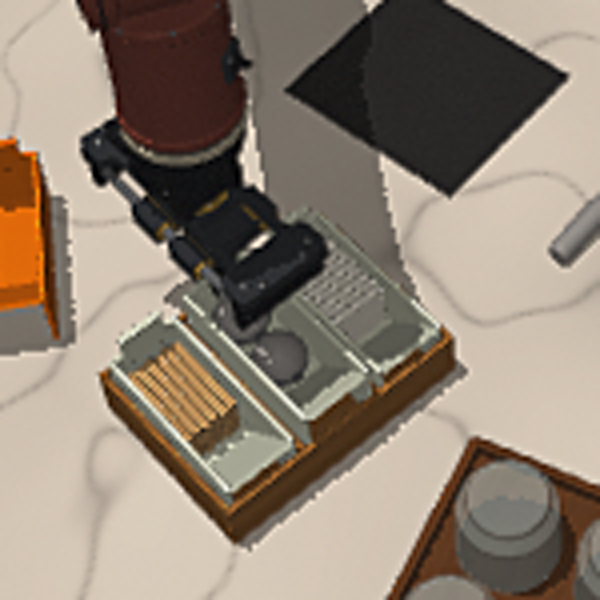

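>>> {"method": "carry_out", "body": {
  "series": [-1,0,-0.08,0,0,0,0,-1,0,-0.18,0,0,0,0,-1,0,-0.28,0,0,0,0,-1,0,-0.4,0,0,0,0,-1,0,-0.52,0,0,0,0,-1,0,-0.64,0,0,0,0,-1,0,-0.75,0,0,0,0,-1,0,-0.85,0,0,0,0,-1,0,-0.94,0,0,0,0,-1,0,-1,0,0,0,0]
}}

```text
t: 17.75
eef_pos: [0.4982, -0.2692, 0.162]
orientation: [-0.422, 0.422, -0.567, 0.568]
wrist_force: [0.5, 0.1, -3.3]
width: 0.066
```

```bash
python3 -c "
from h import *
p,R,s=log()
m=np.array([.5023,.0132]); u=np.array([np.cos(np.pi/2-.14),np.sin(np.pi/2-.14)])
print(m-.067*u, rel(p,R,[*(m-.067*u),p[2]],down(np.pi/2-.14)))
im,d=eyes.get_image('scene'); cv2.imwrite('pics/s3c.png',cv2.resize(im[160:330,130:280],None,fx=3.5,fy=3.5,interpolation=cv2.INTER_CUBIC))
"
```

```text
q [-0.335  0.287  0.894  1.8   -0.242  1.17   0.342] p [ 0.4982 -0.2692  0.162 ] F [ 0.5  0.1 -3.3] w 0.066 t 17.75
[ 0.49295061 -0.05314447] (array([-2.567, -0.   , -0.841]), array([-0.   , -1.097,  0.   ]))
```

View pics/s3c.png

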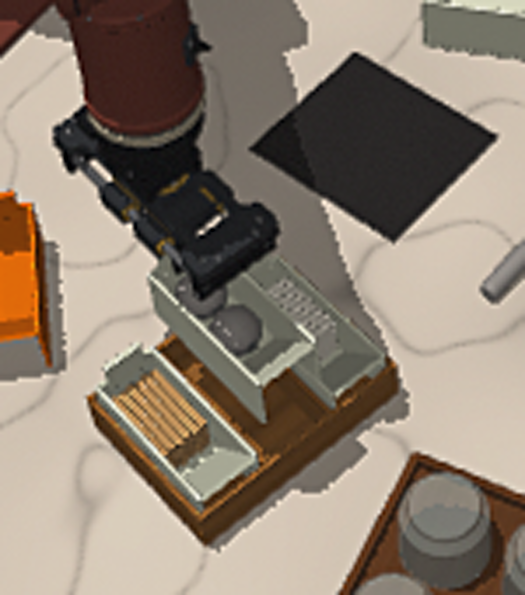

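>>> {"method": "carry_out", "body": {
  "series": [-1,-0.1,0,-0.04,0,-0.04,0,-1,-0.2,0,-0.08,0,-0.08,0,-1,-0.3,0,-0.12,0,-0.12,0,-1,-0.4,0,-0.16,0,-0.16,0,-1,-0.5,0,-0.2,0,-0.2,0,-1,-0.6,0,-0.24,0,-0.24,0,-1,-0.7,0,-0.28,0,-0.28,0,-1,-0.8,0,-0.32,0,-0.32,0,-1,-0.9,0,-0.36,0,-0.36,0,-1,-1,0,-0.4,0,-0.4,0]
}}

```text
t: 19.05
eef_pos: [0.4905, -0.183, 0.1614]
orientation: [-0.577, 0.577, -0.409, 0.409]
wrist_force: [-0.1, 0.5, -2.2]
width: 0.065
```

```bash
python3 -c "
from h import *
p,R,s=log()
m=np.array([.5023,.0132]); u=np.array([np.cos(np.pi/2-.14),np.sin(np.pi/2-.14)])
print(m-.067*u, rel(p,R,[*(m-.067*u),p[2]],down(np.pi/2-.14)))
"
```

```text
q [-0.429  0.147  0.772  1.895 -0.113  1.143  0.722] p [ 0.4905 -0.183   0.1614] F [-0.1  0.5 -2.2] w 0.065 t 19.05
[ 0.49295061 -0.05314447] (array([-1.521, -0.   ,  0.568]), array([ 0.   , -0.696, -0.   ]))
```

>>> {"method": "carry_out", "body": {
  "series": [-1,-0.1,0,0.04,0,-0.07,0,-1,-0.2,0,0.08,0,-0.14,0,-1,-0.3,0,0.12,0,-0.21,0,-1,-0.4,0,0.16,0,-0.28,0,-1,-0.5,0,0.2,0,-0.35,0,-1,-0.6,0,0.24,0,-0.42,0,-1,-0.7,0,0.28,0,-0.49,0,-1,-0.8,0,0.32,0,-0.56,0,-1,-0.9,0,0.36,0,-0.63,0,-1,-1,0,0.4,0,-0.696,0]
}}

```text
t: 20.3
eef_pos: [0.4943, -0.0971, 0.1614]
orientation: [-0.705, 0.705, -0.049, 0.049]
wrist_force: [1.5, 1.2, -2.3]
width: 0.062
```

```bash
python3 -c "
from h import *
p,R,s=log()
m=np.array([.5023,.0132]); u=np.array([np.cos(np.pi/2-.14),np.sin(np.pi/2-.14)])
print(m-.067*u, rel(p,R,[*(m-.067*u),.0655],down(np.pi/2-.14)))
"
```

```text
q [-0.471  0.086  0.613  1.934 -0.054  1.138  1.595] p [ 0.4943 -0.0971  0.1614] F [ 1.5  1.2 -2.3] w 0.062 t 20.3
[ 0.49295061 -0.05314447] (array([-0.093,  1.199,  0.542]), array([ 0.   ,  0.001, -0.   ]))
```

>>> {"method": "carry_out", "body": {
  "series": [-1,-0.02,0,0.14,0,0,0,-1,-0.05,0,0.28,0,0,0,-1,-0.09,0.05,0.42,0,0,0,-1,-0.09,0.2,0.54,0,0,0,-1,-0.09,0.35,0.54,0,0,0,-1,-0.09,0.5,0.54,0,0,0,-1,-0.09,0.65,0.54,0,0,0,-1,-0.09,0.8,0.54,0,0,0,-1,-0.09,0.92,0.54,0,0,0,-1,-0.09,1,0.54,0,0,0]
}}

```text
t: 21.55
eef_pos: [0.4933, -0.0535, 0.0809]
orientation: [-0.705, 0.705, -0.05, 0.05]
wrist_force: [-1.0, 0.2, -2.2]
width: 0.065
```

```bash
python3 -c "
from h import *
p,R,s=log()
m=np.array([.5023,.0132]); u=np.array([np.cos(np.pi/2-.14),np.sin(np.pi/2-.14)])
print(m-.067*u, rel(p,R,[*(m-.067*u),.0647],down(np.pi/2-.14)))
im,d=eyes.get_image('scene'); cv2.imwrite('pics/s4c.png',cv2.resize(im[130:260,160:310],None,fx=4.5,fy=4.5,interpolation=cv2.INTER_CUBIC))
"
```

```text
q [-0.5    0.177  0.569  2.032 -0.115  0.964  1.557] p [ 0.4933 -0.0535  0.0809] F [-1.   0.2 -2.2] w 0.065 t 21.55
[ 0.49295061 -0.05314447] (array([-0.005,  0.202,  0.004]), array([ 0.   , -0.001, -0.   ]))
```

View pics/s4c.png

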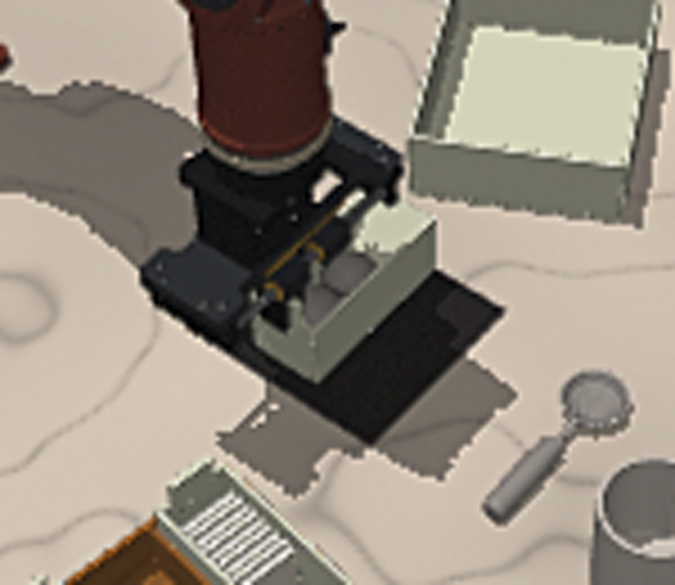

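>>> {"method": "carry_out", "body": {
  "series": [-1,0,0.05,0,0,0,0,-1,0,0.1,0,0,0,0,-1,0,0.15,0,0,0,0,-1,0,0.18,0,0,0,0,-1,0,0.2,0,0,0,0,-1,0,0.2,0,0,0,0,0,0,0.2,0,0,0,0,0,0,0.2,0,0,0,0,0,0,0.2,0,0,0,0,0,0,0.2,0,0,0,0]
}}

```text
t: 22.85
eef_pos: [0.4935, -0.0534, 0.0657]
orientation: [0.705, -0.705, 0.05, -0.05]
wrist_force: [0.6, 0.3, 0.2]
width: 0.432
```

```bash
python3 -c "
from h import *
log()"
```

```text
q [-0.493  0.201  0.565  2.044 -0.134  0.931  1.572] p [ 0.4935 -0.0534  0.0657] F [0.6 0.3 0.2] w 0.432 t 22.85
```

>>> {"method": "carry_out", "body": {
  "series": [0.2,0,0,0,0,0,0,0.2,0,-0.05,0,0,0,0,0.5,0,-0.15,0,0,0,0,1,0,-0.28,0,0,0,0,1,0,-0.4,0,0,0,0,1,0,-0.52,0,0,0,0,1,0,-0.65,0,0,0,0,1,0,-0.78,0,0,0,0,1,0,-0.9,0,0,0,0,1,0,-1,0,0,0,0]
}}

```text
t: 24.1
eef_pos: [0.4935, -0.0534, 0.1462]
orientation: [0.705, -0.705, 0.05, -0.05]
wrist_force: [-0.3, 0.1, -0.5]
width: 0.998
```

```bash
python3 - <<'E'
from h import *
log()
for n in('scene','top'):
    im,d=eyes.get_image(n); cv2.imwrite('pics/%s5.png'%n,im)
    if n=='scene': cv2.imwrite('pics/s5c.png',cv2.resize(im[130:260,160:310],None,fx=4.5,fy=4.5,interpolation=cv2.INTER_CUBIC))
    else: cv2.imwrite('pics/t5c.png',cv2.resize(im[160:240,205:305],None,fx=7,fy=7,interpolation=cv2.INTER_CUBIC))
D=[json.loads(l) for l in open('fk.jsonl')]; Q=np.array([d[0] for d in D]);P=np.array([d[1] for d in D]);O=Rot.from_quat([d[2] for d in D],scalar_first=True)
from scipy.optimize import least_squares
# standard alternating z-y-z-y-z-y-z arm; signs per joint
def fk(q,par,sg):
    b,h,L1,L2,L3,e1,e2=par[:7]
    Rz=lambda a:Rot.from_euler('z',a); Ry=lambda a:Rot.from_euler('y',a)
    R=Rz(b+sg[0]*q[0]); p=np.array([0,0,h]); R=R*Ry(q[1]); R=R*Rz(sg[1]*q[2]); p=p+R.apply([e1,0,L1]); R=R*Ry(q[3]); p=p+R.apply([e2,0,0]); R=R*Rz(sg[2]*q[4]); p=p+R.apply([0,0,L2]); R=R*Ry(q[5]);R=R*Rz(sg[3]*q[6]); p=p+R.apply([0,0,L3])
    return p,R
import itertools
best=[]
for sg in itertools.product([1,-1],repeat=4):
  for b0 in(0,np.pi/2,np.pi,-np.pi/2):
    def f(x):
        r=[]
        T=Rot.from_rotvec(x[7:10])
        for q,p,o in zip(Q,P,O):
            pp,R=fk(q,x,sg); r+=list(pp-p)+list(.3*((R*T).inv()*o).as_rotvec())
        return r
    s=least_squares(f,[b0,.33,.35,.35,.2,0,0,-np.pi/2*1.,0,0.]); best.append((s.cost,sg,s.x))
best.sort(key=lambda t:t[0])
for b in best[:4]: print(b[0],b[1],b[2].round(4))
E
```

```text
q [-0.525  0.085  0.575  1.967 -0.052  1.104  1.502] p [ 0.4935 -0.0534  0.1462] F [-0.3  0.1 -0.5] w 0.998 t 24.1
0.0002962544167785791 (-1, -1, -1, -1) [-7.7700e-02  4.4999e+00  4.8240e-01  5.0500e-01  4.6208e+00  3.6000e-03
 -1.6700e-02 -2.2682e+00  2.4518e+00  2.4518e+00]
0.000296254416780549 (-1, -1, -1, -1) [-7.7700e-02  4.4999e+00  4.8240e-01  5.0500e-01  4.6208e+00  3.6000e-03
 -1.6700e-02  1.1714e+00 -1.2662e+00 -1.2662e+00]
0.0002962544167808103 (-1, -1, -1, -1) [-7.7700e-02  4.4999e+00  4.8240e-01  5.0500e-01  4.6208e+00  3.6000e-03
 -1.6700e-02 -2.2682e+00  2.4518e+00  2.4518e+00]
0.05079576658332559 (-1, -1, 1, -1) [-0.0813 -0.1225  0.4654  0.5027 -0.0149  0.0056 -0.0203  1.2095 -1.3275
 -1.0391]
```

View pics/s5c.png

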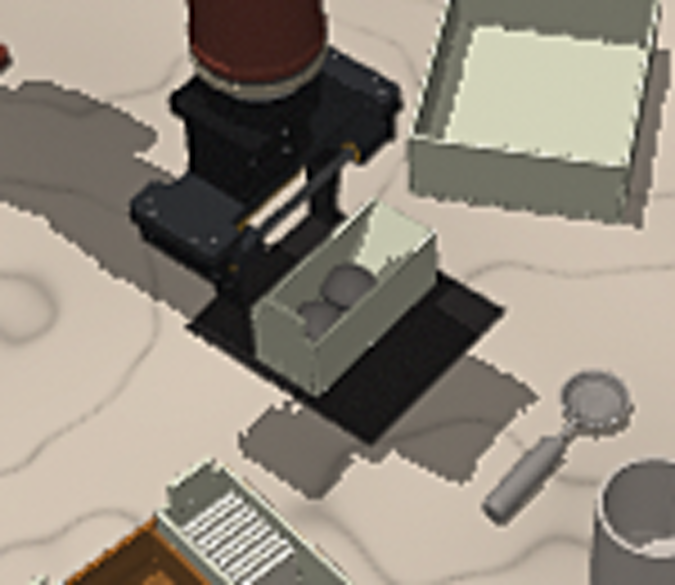

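View pics/t5c.png

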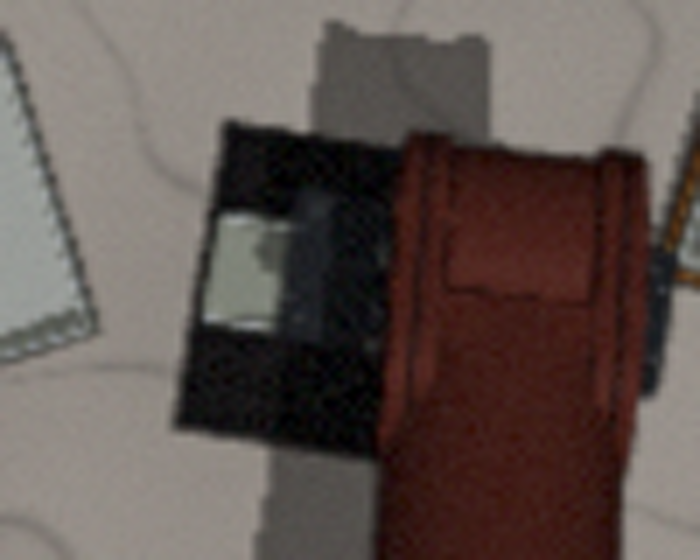

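```bash
cat >> h.py <<'E'
def tilt(yawbin,a,zs=-1):
    "tool pose gripping bin sides: a = lean of finger direction towards bin +x; z = zs*bin y"
    u=np.array([np.cos(yawbin),np.sin(yawbin),0]); v=np.array([-u[1],u[0],0])
    y=np.sin(a)*u-np.cos(a)*np.array([0,0,1.]); z=zs*v; return np.stack([np.cross(y,z),y,z],1)
E
python3 -c "
from h import *
p,R,s=st(); b=np.pi/2-.14
print(rel(p,R,[.5,.0,.146],tilt(b,.25)))"
```

```text
(array([-0.019,  0.006,  0.672]), array([0.124, 0.994, 0.125]))
```

>>> {"method": "carry_out", "body": {
  "series": [1,0,0,0.07,0.012,0.1,0.012,1,0,0,0.14,0.025,0.2,0.025,1,0,0,0.21,0.037,0.3,0.037,1,0,0,0.28,0.05,0.4,0.05,1,0,0,0.35,0.062,0.5,0.062,1,0,0,0.42,0.074,0.6,0.074,1,0,0,0.49,0.087,0.7,0.087,1,0,0,0.56,0.1,0.8,0.1,1,0,0,0.63,0.112,0.9,0.112,1,0,0,0.67,0.124,0.994,0.125]
}}

```text
t: 25.45
eef_pos: [0.5008, -0.0001, 0.1452]
orientation: [0.525, -0.393, 0.589, -0.473]
wrist_force: [-0.5, 0.2, 0.2]
width: 0.998
```

```bash
cat > arm.py <<'E'
from h import *
from scipy.optimize import least_squares
def fk(q,par):
    b,h,L1,L2,L3,e1,e2=par[:7]
    Rz=lambda a:Rot.from_euler('z',a); Ry=lambda a:Rot.from_euler('y',a)
    R=Rz(b-q[0])*Ry(q[1])*Rz(-q[2]); p=np.array([0,0,h])+R.apply([e1,0,L1]); R=R*Ry(q[3]); p=p+R.apply([e2,0,0]); R=R*Rz(-q[4]); p=p+R.apply([0,0,L2]); R=R*Ry(q[5])*Rz(-q[6]); p=p+R.apply([0,0,L3])
    return p,R*Rot.from_rotvec(par[7:10])
def fitfk():
    D=[json.loads(l) for l in open('fk.jsonl')]
    def f(x):
        r=[]
        for q,p,o in D:
            pp,R=fk(q,x); r+=list(pp-p)+list(.3*(R.inv()*Rot.from_quat(o,scalar_first=True)).as_rotvec())
        return np.array(r)
    s=least_squares(f,[-.0777,.3,.48,.5,.42,0,0,1.1714,-1.2662,-1.2662]); return s.x,s.cost,f(s.x)
lo=np.array([-2.58,-.38,-1.3,.25,-1.5,.08,-2.65]);hi=np.array([2.58,2.09,1.39,2.4,4.64,2.09,2.65])
def ik(x,p,R,q0,w=.02):
    def f(q):
        pp,Rr=fk(q,x); return np.concatenate([(pp-p)*10,3*(Rr.inv()*Rot.from_matrix(R)).as_rotvec(),w*(q-q0)])
    s=least_squares(f,np.clip(q0,lo+.02,hi-.02),bounds=(lo+.01,hi-.01)); r=f(s.x)
    return s.x,np.linalg.norm(r[:3])/10,np.linalg.norm(r[3:6])/3
E
python3 - <<'E'
from arm import *
log()
x,c,r=fitfk(); print(x.round(4),c,abs(r).max())
E
```

```text
q [-0.565  0.106  0.701  1.984 -0.358  1.103  0.154] p [ 5.008e-01 -1.000e-04  1.452e-01] F [-0.5  0.2  0.2] w 0.998 t 25.45
[-0.078   0.2322  0.4755  0.5018  0.3536  0.0038 -0.0233  1.1705 -1.2653
 -1.2669] 0.0003444820616073864 0.007029223576624
```

```bash
cat > plan.py <<'E'
from arm import *
x,_,_=fitfk()
tub=np.array([.526,.2647]); mat=np.array([.5028,.0129]); 
p,R,s=st(); q0=s['qpos']
def pose(c,psi,a,th,gx,gz):  # bin centre c, yaw psi, tip th
    u=np.array([np.cos(psi),np.sin(psi),0]);Z=np.array([0,0,1.])
    bx=np.cos(th)*u-np.sin(th)*Z; bz=np.sin(th)*u+np.cos(th)*Z
    return c+gx*bx+(gz)*bz, tilt(psi,a-th)
if __name__=='__main__':
  gz=.038-.029-.003
  for a in(.0,.25,.4,.6):
   for psi in np.radians([82,110,140,170,200]):
    q=q0.copy();out=[]
    b=np.pi/2-.14
    ok=1
    P,Rr=pose(np.array([*mat,.032]),b,a,0,0,.006); q,e,f=ik(x,P,Rr,q); out.append((e,f)); qg=q
    for k in np.linspace(0,1,5):
        c=np.array([*(mat+(tub-.055*np.array([np.cos(psi),np.sin(psi)])-mat)*k),.16])
        P,Rr=pose(c,b+(psi-b)*k,a,0,0,.006); q,e,f=ik(x,P,Rr,q); out.append((e,f))
    for th in(.3,.6,.9,1.22):
        P,Rr=pose(c,psi,a,th,0,.006); q,e,f=ik(x,P,Rr,q); out.append((e,f))
    print(a,round(np.degrees(psi)),[f'{e*1e3:.0f}/{np.degrees(f):.0f}' for e,f in out],q.round(2))
E
python3 plan.py
```

```text
0.0 82 ['0/0', '0/0', '0/0', '0/0', '0/0', '0/0', '0/0', '0/0', '0/0', '0/0'] [-1.21  0.93  0.61  1.33  0.41  1.85 -0.79]
0.0 110 ['0/0', '0/0', '0/0', '0/0', '0/0', '0/0', '0/0', '0/0', '0/0', '0/0'] [-1.43  0.76  0.64  1.65  0.66  1.47 -0.74]
0.0 140 ['0/0', '0/0', '0/0', '0/0', '0/0', '0/0', '0/0', '0/0', '0/0', '0/0'] [-1.51  0.51  0.56  2.01  1.11  1.15 -0.87]
0.0 170 ['0/0', '0/0', '0/0', '0/0', '0/0', '0/0', '0/0', '0/0', '0/0', '0/0'] [-1.25  0.24  0.28  2.35  1.78  0.96 -1.08]
0.0 200 ['0/0', '0/0', '0/0', '0/0', '0/0', '0/0', '0/0', '0/0', '0/0', '44/7'] [-1.    0.08  0.32  2.39  2.53  0.48 -1.24]
0.25 82 ['0/0', '0/0', '0/0', '0/0', '0/0', '0/0', '0/0', '0/0', '0/0', '0/0'] [-1.15  0.76  0.53  1.4   0.35  1.73 -0.82]
0.25 110 ['0/0', '0/0', '0/0', '0/0', '0/0', '0/0', '0/0', '0/0', '0/0', '0/0'] [-1.34  0.6   0.57  1.67  0.58  1.4  -0.68]
0.25 140 ['0/0', '0/0', '0/0', '0/0', '0/0', '0/0', '0/0', '0/0', '0/0', '0/0'] [-1.38  0.35  0.47  1.99  0.97  1.08 -0.65]
0.25 170 ['0/0', '0/0', '0/0', '0/0', '0/0', '0/0', '0/0', '0/0', '0/0', '0/0'] [-1.13  0.11  0.25  2.26  1.45  0.
[... 661 characters left out ...]
 '0/0', '0/0', '0/0', '0/0', '0/0', '0/0'] [-0.64 -0.05  0.03  2.31  1.12  0.15  0.25]
0.6 82 ['0/0', '0/0', '0/0', '0/0', '0/0', '0/0', '0/0', '0/0', '0/0', '0/0'] [-1.04  0.53  0.43  1.53  0.26  1.53 -0.82]
0.6 110 ['0/0', '0/0', '0/0', '0/0', '0/0', '0/0', '0/0', '0/0', '0/0', '0/0'] [-1.19  0.41  0.5   1.71  0.42  1.28 -0.52]
0.6 140 ['0/0', '0/0', '0/0', '0/0', '0/0', '0/0', '0/0', '0/0', '0/0', '0/0'] [-1.18  0.24  0.42  1.91  0.62  0.99 -0.25]
0.6 170 ['0/0', '0/0', '0/0', '0/0', '0/0', '0/0', '0/0', '0/0', '0/0', '0/0'] [-1.01  0.08  0.28  2.07  0.71  0.67  0.16]
0.6 200 ['0/0', '0/0', '0/0', '0/0', '0/0', '0/0', '0/0', '0/0', '0/0', '0/0'] [-0.76 -0.    0.18  2.16  0.25  0.38  1.14]
```

```bash
python3 - <<'E'
from fit import *
S=lambda c:px((160,130),4.5,c)
sc=[((70,30,58),(378,198)),((70,-30,58),(437,235)),((-70,-30,58),(316,350)),((-70,-30,0),(318,393)),((-70,30,0),(258,352)),((70,-30,0),(437,270))]
o=[('scene',np.array(p)/1e3,S(u)) for p,u in sc]
q,r=fit(o,[.5,.01,1.4],.003); print(q.round(4),r.round(1).tolist())
from plan import *
b=np.pi/2-.14
print(rel(p,R,*pose(np.array([*mat,.032]),b,.25,0,0,.006)))
E
```

```text
[0.5045 0.0146 1.4185] [[-0.3, -1.2], [0.4, -1.1], [-0.3, -0.8], [0.1, 0.7], [-0.3, 0.7], [0.5, 2.4]]
(array([0.171, 1.339, 0.004]), array([ 0.001, -0.004,  0.   ]))
```

>>> {"method": "carry_out", "body": {
  "series": [1,0.01,0.1,0,0,0,0,1,0.03,0.2,0,0,0,0,1,0.04,0.3,0,0,0,0,1,0.05,0.4,0,0,0,0,1,0.06,0.5,0,0,0,0,1,0.08,0.6,0,0,0,0,1,0.09,0.7,0,0,0,0,1,0.1,0.8,0,0,0,0,1,0.11,0.9,0,0,0,0,1,0.13,1,0,0,0,0]
}}

```text
t: 26.7
eef_pos: [0.5023, 0.0093, 0.065]
orientation: [0.526, -0.394, 0.588, -0.472]
wrist_force: [0.7, 0.5, -0.6]
width: 1.001
```

```bash
python3 - <<'E'
from plan import *
log()
b=np.pi/2-.14
print(rel(p,R,*pose(np.array([*mat,.032]),b,.25,0,0,.006)))
im,d=eyes.get_image('scene'); cv2.imwrite('pics/s6c.png',cv2.resize(im[130:260,160:310],None,fx=4.5,fy=4.5,interpolation=cv2.INTER_CUBIC))
E
```

```text
q [-0.531  0.234  0.671  2.057 -0.489  0.957  0.282] p [0.5023 0.0093 0.065 ] F [ 0.7  0.5 -0.6] w 1.001 t 26.7
(array([ 0.039,  0.338, -0.   ]), array([ 0.   , -0.001,  0.001]))
```

View pics/s6c.png

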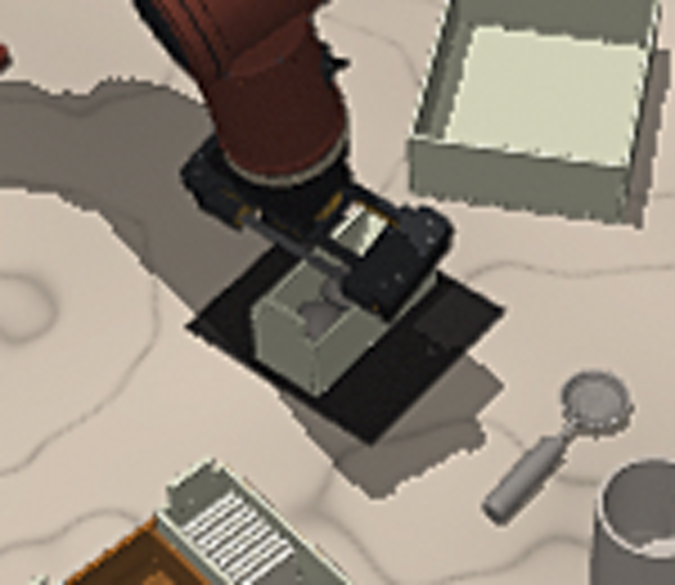

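>>> {"method": "carry_out", "body": {
  "series": [1,0.01,0.1,0,0,0,0,1,0.02,0.2,0,0,0,0,1,0.03,0.28,0,0,0,0,1,0.04,0.34,0,0,0,0,-1,0.04,0.34,0,0,0,0,-1,0.04,0.34,0,0,0,0,-1,0.04,0.34,0,0,0,0,-1,0.04,0.34,0,0,0,0,-1,0.04,0.34,0,0,0,0,-1,0.04,0.34,0,0,0,0],
  "grip_force": 50
}}

```text
t: 28.0
eef_pos: [0.503, 0.0127, 0.0386]
orientation: [0.526, -0.394, 0.588, -0.472]
wrist_force: [0.7, 0.0, 2.9]
width: 0.684
```

```bash
cat > nxt.py <<'E'
from plan import *
import sys
log()
b=np.pi/2-.14
psi=np.radians(110); U=np.array([np.cos(psi),np.sin(psi)])
end=tub-.06*U
print('end',end)
def tgt(k,th,z): # k fraction
    c=np.array([*(mat+(end-mat)*k),z]); return pose(c,b+(psi-b)*k,.25,th,0,.006)
for a in sys.argv[1:]:
    k,th,z=map(float,a.split(',')); print(a,*rel(p,R,*tgt(k,th,z)))
E
python3 nxt.py 0,0,.032 0,0,.11 .4,0,.16 1,0,.16
```

```text
q [-0.514  0.281  0.652  2.074 -0.54   0.911  0.328] p [0.503  0.0127 0.0386] F [0.7 0.  2.9] w 0.684 t 28.0
end [0.54652121 0.20831844]
0,0,.032 [ 0.     0.007 -0.003] [ 0.    -0.001  0.   ]
0,0,.11 [-0.24  -0.938 -0.003] [ 0.    -0.001  0.   ]
.4,0,.16 [-1.362 -1.297  0.076] [-0.031 -0.121  0.   ]
1,0,.16 [-2.813 -0.928  0.195] [-0.077 -0.302  0.   ]
```

>>> {"method": "carry_out", "body": {
  "series": [-1,-0.01,-0.05,0,0,0,0,-1,-0.04,-0.15,0,0,0,0,-1,-0.06,-0.25,0,0,0,0,-1,-0.1,-0.37,0,0,0,0,-1,-0.12,-0.5,0,0,0,0,-1,-0.17,-0.62,0,0,0,0,-1,-0.24,-0.74,0,0,0,0,-1,-0.36,-0.85,0,0,0,0,-1,-0.48,-0.94,0,0,0,0,-1,-0.6,-1,0,0,0,0]
}}

```text
t: 29.25
eef_pos: [0.5067, 0.0401, 0.1284]
orientation: [0.526, -0.394, 0.588, -0.472]
wrist_force: [0.1, -0.6, -2.1]
width: 0.687
```

```bash
python3 nxt.py .7,0,.16 1,0,.16
python3 -c "
from h import *
im,d=eyes.get_image('scene'); cv2.imwrite('pics/s7c.png',cv2.resize(im[100:230,180:330],None,fx=4.5,fy=4.5,interpolation=cv2.INTER_CUBIC))"
```

```text
q [-0.616  0.129  0.673  2.    -0.381  1.051  0.105] p [0.5067 0.0401 0.1284] F [ 0.1 -0.6 -2.1] w 0.687 t 29.25
end [0.54652121 0.20831844]
.7,0,.16 [-1.476 -0.11   0.138] [-0.054 -0.212  0.   ]
1,0,.16 [-2.201  0.075  0.198] [-0.077 -0.302  0.   ]
```

View pics/s7c.png

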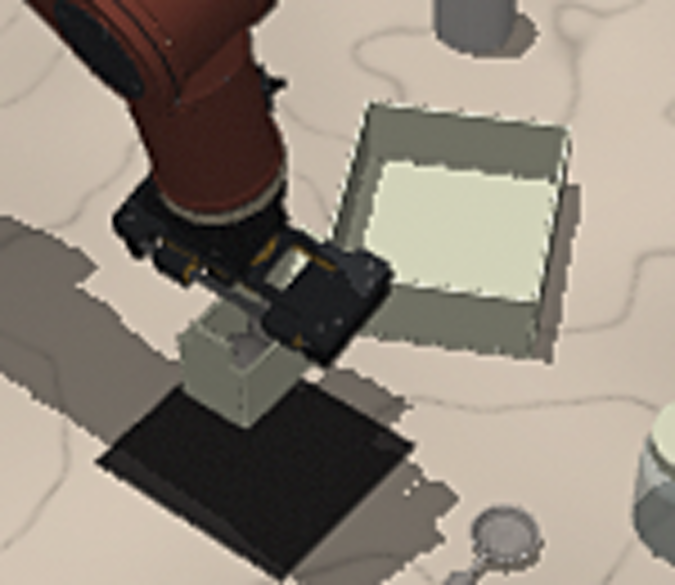

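>>> {"method": "carry_out", "body": {
  "series": [-1,-0.1,-0.03,0.01,-0.005,-0.02,0,-1,-0.2,-0.06,0.02,-0.01,-0.04,0,-1,-0.3,-0.1,0.03,-0.015,-0.06,0,-1,-0.4,-0.14,0.04,-0.02,-0.08,0,-1,-0.5,-0.17,0.05,-0.025,-0.1,0,-1,-0.6,-0.2,0.06,-0.03,-0.12,0,-1,-0.7,-0.2,0.07,-0.035,-0.14,0,-1,-0.8,-0.2,0.08,-0.04,-0.16,0,-1,-0.9,-0.2,0.09,-0.045,-0.18,0,-1,-1,-0.2,0.1,-0.05,-0.2,0]
}}

```text
t: 30.55
eef_pos: [0.5249, 0.1116, 0.163]
orientation: [0.596, -0.484, 0.516, -0.381]
wrist_force: [0.0, 0.3, -2.0]
width: 0.684
```

```bash
python3 nxt.py 1,0,.16
```

```text
q [-0.659  0.189  0.598  1.859 -0.383  1.183  0.275] p [0.5249 0.1116 0.163 ] F [ 0.   0.3 -2. ] w 0.684 t 30.55
end [0.54652121 0.20831844]
1,0,.16 [-1.113  0.244  0.488] [-0.026 -0.101  0.001]
```

>>> {"method": "carry_out", "body": {
  "series": [-1,-0.1,0.02,0.05,0,-0.01,0,-1,-0.2,0.04,0.1,-0.005,-0.02,0,-1,-0.3,0.06,0.15,-0.007,-0.03,0,-1,-0.4,0.08,0.2,-0.01,-0.04,0,-1,-0.5,0.1,0.24,-0.012,-0.05,0,-1,-0.6,0.12,0.29,-0.015,-0.06,0,-1,-0.7,0.14,0.34,-0.018,-0.07,0,-1,-0.8,0.16,0.39,-0.02,-0.08,0,-1,-0.9,0.18,0.44,-0.023,-0.09,0,-1,-1,0.21,0.49,-0.026,-0.1,0]
}}

```text
t: 31.8
eef_pos: [0.5487, 0.1991, 0.1664]
orientation: [0.625, -0.524, 0.475, -0.331]
wrist_force: [0.1, 0.7, -2.6]
width: 0.684
```

```bash
python3 nxt.py 1,0,.16 1,.3,.16 1,.6,.16 1,.8,.16 1,1.0,.155 1,1.22,.155
```

```text
q [-0.713  0.288  0.529  1.737 -0.416  1.223  0.303] p [0.5487 0.1991 0.1664] F [ 0.1  0.7 -2.6] w 0.684 t 31.8
end [0.54652121 0.20831844]
1,0,.16 [-0.113  0.034  0.014] [-0.    -0.002  0.001]
1,.3,.16 [-0.134  0.043  0.013] [ 0.    -0.002 -0.19 ]
1,.6,.16 [-0.151  0.058  0.013] [ 0.    -0.002 -0.381]
1,.8,.16 [-0.16   0.07   0.013] [ 0.    -0.002 -0.509]
1,1.0,.155 [-0.15   0.144  0.013] [ 0.001 -0.002 -0.636]
1,1.22,.155 [-0.154  0.16   0.013] [ 0.001 -0.002 -0.776]
```

>>> {"method": "carry_out", "body": {
  "series": [-1,-0.11,0.03,0.01,0,0,-0.05,-1,-0.12,0.04,0.01,0,0,-0.12,-1,-0.13,0.04,0.01,0,0,-0.19,-1,-0.14,0.05,0.01,0,0,-0.27,-1,-0.15,0.06,0.01,0,0,-0.35,-1,-0.15,0.06,0.01,0,0,-0.43,-1,-0.16,0.07,0.01,0,0,-0.5,-1,-0.16,0.1,0.01,0,0,-0.55,-1,-0.15,0.13,0.01,0,0,-0.6,-1,-0.15,0.14,0.01,0,0,-0.64],
  "grip_force": 55
}}

```text
t: 33.05
eef_pos: [0.5441, 0.2133, 0.158]
orientation: [-0.387, 0.688, -0.163, 0.591]
wrist_force: [1.0, 0.3, -2.2]
width: 0.688
```

```bash
python3 nxt.py 1,1.0,.155 1,1.22,.155
python3 -c "
from h import *
im,d=eyes.get_image('scene'); cv2.imwrite('pics/s8c.png',cv2.resize(im[80:210,200:350],None,fx=4.5,fy=4.5,interpolation=cv2.INTER_CUBIC))"
```

```text
q [-1.285  0.511  0.583  1.696  0.435  1.341 -0.546] p [0.5441 0.2133 0.158 ] F [ 1.   0.3 -2.2] w 0.688 t 33.05
end [0.54652121 0.20831844]
1,1.0,.155 [0.006 0.002 0.007] [ 0.002 -0.001  0.005]
1,1.22,.155 [-0.01   0.007  0.007] [ 0.002 -0.001 -0.135]
```

View pics/s8c.png

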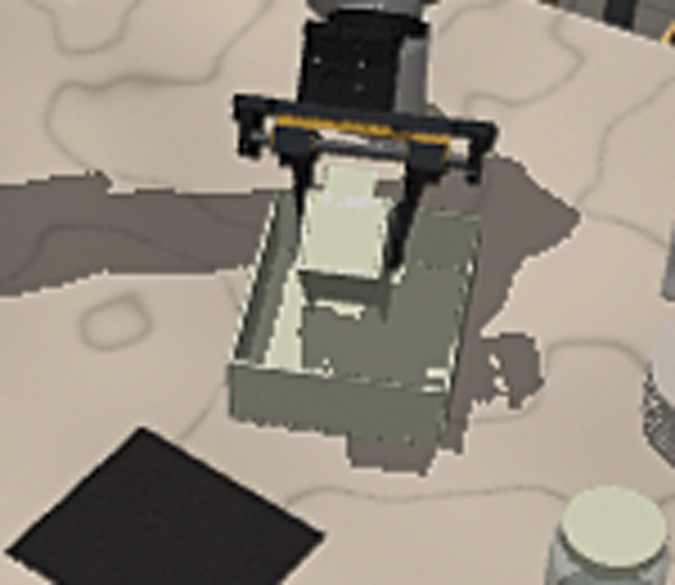

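Tipped about 57° over the tub. I'll go on to about 72° and wait there.

>>> {"method": "carry_out", "body": {
  "series": [-1,0,0,0,0,0,-0.03,-1,0,0,0,0,0,-0.06,-1,0,0,0,0,0,-0.09,-1,-0.01,0,0,0,0,-0.12,-1,-0.01,0,0,0,0,-0.15,-1,-0.01,0,0,0,0,-0.17,-1,-0.01,0,0,0,0,-0.17,-1,-0.01,0,0,0,0,-0.17,-1,-0.01,0,0,0,0,-0.17,-1,-0.01,0,0,0,0,-0.17]
}}

```text
t: 34.35
eef_pos: [0.5443, 0.2127, 0.1582]
orientation: [-0.305, 0.703, -0.072, 0.638]
wrist_force: [-0.9, -0.2, -2.3]
width: 0.688
```

```bash
python3 nxt.py 1,0,.165
python3 -c "
from h import *
im,d=eyes.get_image('scene'); cv2.imwrite('pics/s9c.png',cv2.resize(im[80:210,200:350],None,fx=4.5,fy=4.5,interpolation=cv2.INTER_CUBIC))
im,d=eyes.get_image('top'); cv2.imwrite('pics/t9c.png',cv2.resize(im[150:240,130:250],None,fx=6,fy=6,interpolation=cv2.INTER_CUBIC))"
```

```text
q [-1.36   0.667  0.606  1.665  0.541  1.437 -0.649] p [0.5443 0.2127 0.1582] F [-0.9 -0.2 -2.3] w 0.688 t 34.35
end [0.54652121 0.20831844]
1,0,.165 [ 0.168 -0.032  0.007] [ 0.001 -0.003  0.81 ]
```

View pics/s9c.png

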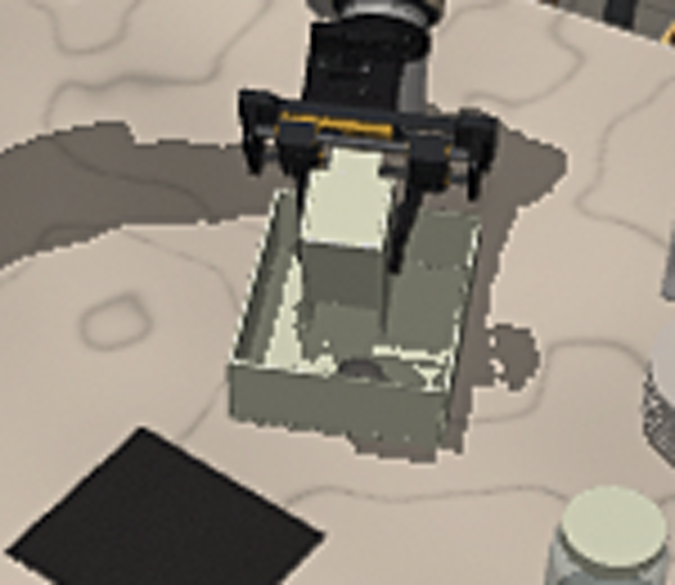

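View pics/t9c.png

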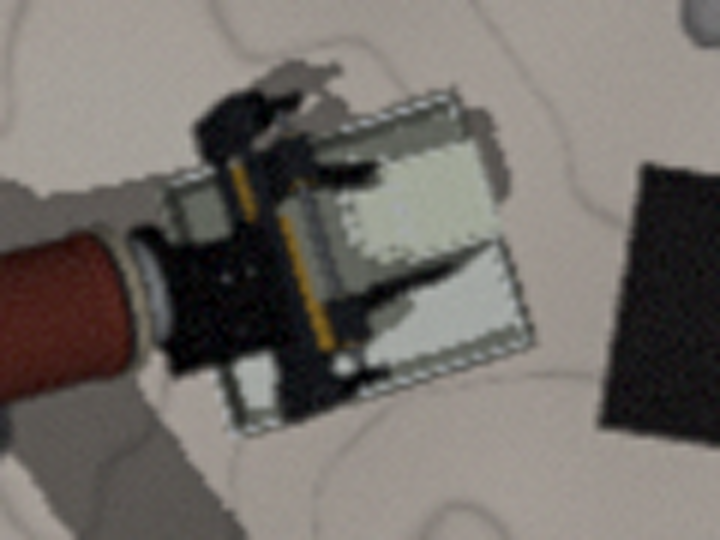

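>>> {"method": "carry_out", "body": {
  "series": [-1,0,0,0,0,0,-0.02,-1,0,0,0,0,0,-0.04,-1,0,0,0,0,0,-0.07,-1,0,0,0,0,0,-0.1,-1,0,0,0,0,0,-0.1,-1,0,0,0,0,0,-0.1,-1,0,0,0,0,0,-0.1,-1,0,0,0,0,0,-0.1,-1,0,0,0,0,0,-0.1,-1,0,0,0,0,0,-0.1]
}}

```text
t: 35.7
eef_pos: [0.5442, 0.2128, 0.158]
orientation: [-0.254, 0.707, -0.016, 0.66]
wrist_force: [-0.3, 0.4, -1.7]
width: 0.688
```

```bash
python3 nxt.py 1,0,.165 0.8,0,.165
python3 -c "
from h import *
im,d=eyes.get_image('scene'); cv2.imwrite('pics/s10c.png',cv2.resize(im[80:210,200:350],None,fx=4.5,fy=4.5,interpolation=cv2.INTER_CUBIC))"
```

```text
q [-1.392  0.77   0.618  1.645  0.592  1.494 -0.694] p [0.5442 0.2128 0.158 ] F [-0.3  0.4 -1.7] w 0.688 t 35.7
end [0.54652121 0.20831844]
1,0,.165 [ 0.174 -0.004  0.008] [ 0.001 -0.002  0.91 ]
0.8,0,.165 [ 0.335  0.387 -0.26 ] [-0.029  0.058  0.91 ]
```

View pics/s10c.png

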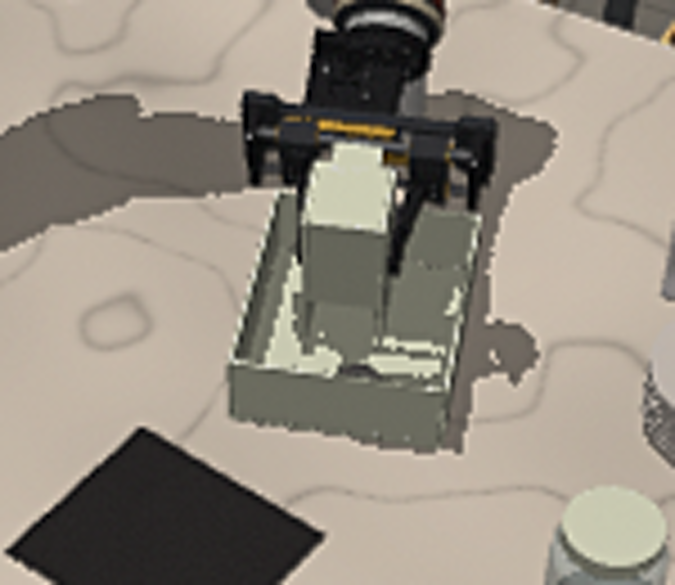

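>>> {"method": "carry_out", "body": {
  "series": [-1,0.02,0,0,0,0,0.07,-1,0.05,0,0,0,0,0.16,-1,0.08,0,0,0,0,0.26,-1,0.11,0,0,0,0,0.36,-1,0.13,0,0,0,0,0.46,-1,0.15,0,0,0,0,0.56,-1,0.16,0,0,0,0,0.66,-1,0.17,0,0,0,0,0.75,-1,0.17,0,0,0,0,0.83,-1,0.17,0,0,0,0,0.91]
}}

```text
t: 37.0
eef_pos: [0.5461, 0.2074, 0.1711]
orientation: [0.625, -0.522, 0.476, -0.331]
wrist_force: [-0.4, 0.0, -2.2]
width: 0.685
```

```bash
python3 nxt.py 0.6,0,.16 0,0,.16
python3 -c "
from h import *
im,d=eyes.get_image('scene'); cv2.imwrite('pics/s11c.png',cv2.resize(im[80:210,200:350],None,fx=4.5,fy=4.5,interpolation=cv2.INTER_CUBIC))
im,d=eyes.get_image('top'); cv2.imwrite('pics/t11c.png',cv2.resize(im[150:240,130:250],None,fx=6,fy=6,interpolation=cv2.INTER_CUBIC))"
```

```text
q [-0.718  0.28   0.518  1.734 -0.414  1.225  0.284] p [0.5461 0.2074 0.1711] F [-0.4  0.  -2.2] w 0.685 t 37.0
end [0.54652121 0.20831844]
0.6,0,.16 [ 0.825 -0.148 -0.527] [ 0.03   0.118 -0.002]
0,0,.16 [ 2.053 -0.466 -1.331] [ 0.076  0.299 -0.002]
```

View pics/s11c.png

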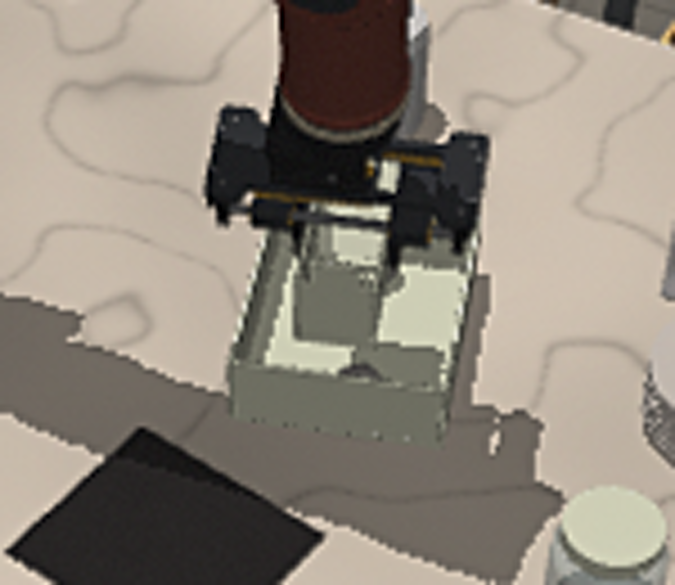

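View pics/t11c.png

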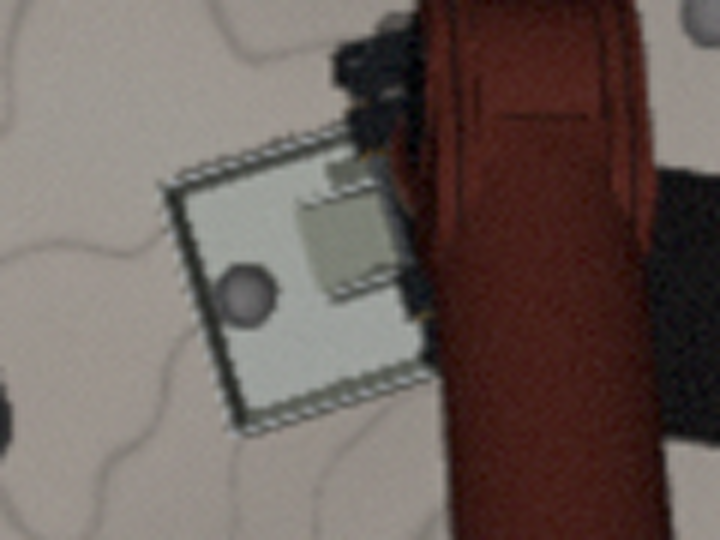

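```bash
python3 -c "
from fit import *
u=px((130,150),6,(245,295)); P=atz('top',*u,.025); print(P, (proj('scene',P)-[200,80])*4.5)
u=px((200,80),4.5,(362,368)); P=atz('scene',*u,.04); print(P)
from plan import *
"
```

```text
[0.50426019 0.33676911 0.025     ] [371.97485949 259.74142108]
[0.55955645 0.21311939 0.04      ]
```

>>> {"method": "carry_out", "body": {
  "series": [-1,0.1,-0.02,-0.06,0,0.01,0,-1,0.2,-0.04,-0.13,0.01,0.03,0,-1,0.3,-0.06,-0.2,0.01,0.05,0,-1,0.4,-0.08,-0.26,0.015,0.06,0,-1,0.5,-0.1,-0.33,0.02,0.08,0,-1,0.6,-0.12,-0.4,0.025,0.1,0,-1,0.7,-0.14,-0.46,0.03,0.11,0,-1,0.8,-0.16,-0.53,0.03,0.13,0,-1,0.9,-0.18,-0.6,0.035,0.14,0,-1,1,-0.2,-0.66,0.04,0.15,0]
}}

```text
t: 38.35
eef_pos: [0.5237, 0.1128, 0.1662]
orientation: [0.58, -0.461, 0.535, -0.406]
wrist_force: [-0.1, 0.3, -0.9]
width: 0.686
```

```bash
python3 nxt.py 0,0,.13 0,0,.11
```

```text
q [-0.671  0.163  0.601  1.877 -0.374  1.16   0.181] p [0.5237 0.1128 0.1662] F [-0.1  0.3 -0.9] w 0.686 t 38.35
end [0.54652121 0.20831844]
0,0,.13 [ 1.271  0.065 -0.386] [0.036 0.149 0.   ]
0,0,.11 [ 1.333  0.308 -0.387] [0.036 0.149 0.   ]
```

>>> {"method": "carry_out", "body": {
  "series": [-1,0.1,0,-0.04,0,0.01,0,-1,0.2,0,-0.08,0.01,0.03,0,-1,0.3,0,-0.12,0.01,0.05,0,-1,0.4,0,-0.16,0.015,0.06,0,-1,0.5,0,-0.2,0.02,0.08,0,-1,0.6,0,-0.24,0.025,0.1,0,-1,0.7,0.02,-0.28,0.03,0.11,0,-1,0.8,0.04,-0.32,0.03,0.13,0,-1,0.9,0.05,-0.36,0.035,0.14,0,-1,1,0.06,-0.39,0.036,0.149,0]
}}

```text
t: 39.6
eef_pos: [0.5004, 0.0338, 0.1417]
orientation: [0.526, -0.394, 0.588, -0.472]
wrist_force: [-0.5, -0.5, -2.1]
width: 0.683
```

```bash
python3 nxt.py 0,0,.032
```

```text
q [-0.613  0.096  0.675  1.999 -0.353  1.075  0.089] p [0.5004 0.0338 0.1417] F [-0.5 -0.5 -2.1] w 0.683 t 39.6
end [0.54652121 0.20831844]
0,0,.032 [0.567 1.192 0.067] [ 0. -0.  0.]
```

>>> {"method": "carry_out", "body": {
  "series": [-1,0.1,0,0.03,0,0,0,-1,0.2,0.02,0.06,0,0,0,-1,0.3,0.1,0.067,0,0,0,-1,0.33,0.22,0.067,0,0,0,-1,0.36,0.36,0.067,0,0,0,-1,0.39,0.5,0.067,0,0,0,-1,0.43,0.64,0.067,0,0,0,-1,0.46,0.78,0.067,0,0,0,-1,0.49,0.9,0.067,0,0,0,-1,0.51,0.98,0.067,0,0,0]
}}

```text
t: 40.85
eef_pos: [0.5029, 0.0136, 0.0551]
orientation: [0.526, -0.394, 0.587, -0.471]
wrist_force: [-0.1, 0.9, -1.0]
width: 0.686
```

```bash
python3 nxt.py 0,0,.032
python3 -c "
from h import *
im,d=eyes.get_image('scene'); cv2.imwrite('pics/s12c.png',cv2.resize(im[130:260,160:310],None,fx=4.5,fy=4.5,interpolation=cv2.INTER_CUBIC))"
```

```text
q [-0.532  0.252  0.665  2.063 -0.509  0.939  0.295] p [0.5029 0.0136 0.0551] F [-0.1  0.9 -1. ] w 0.686 t 40.85
end [0.54652121 0.20831844]
0,0,.032 [ 0.061  0.205 -0.   ] [0.001 0.    0.   ]
```

View pics/s12c.png

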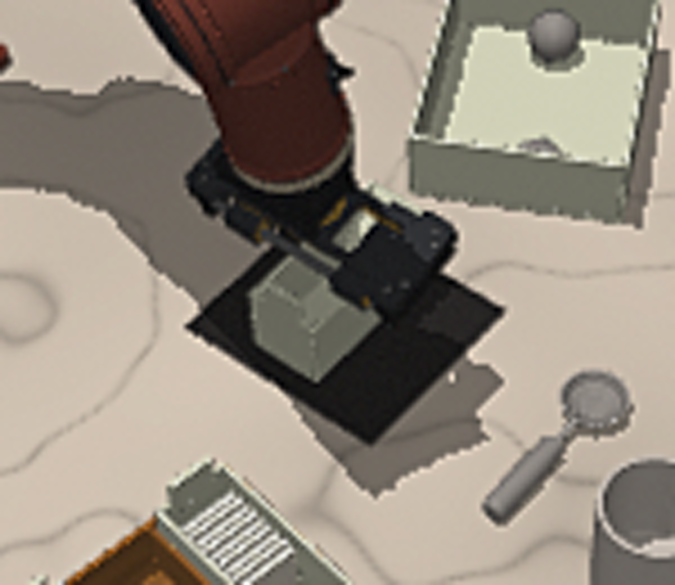

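>>> {"method": "carry_out", "body": {
  "series": [-1,0.01,0.05,0,0,0,0,-1,0.03,0.1,0,0,0,0,-1,0.04,0.15,0,0,0,0,-1,0.05,0.18,0,0,0,0,-1,0.06,0.2,0,0,0,0,-1,0.06,0.205,0,0,0,0,1,0.06,0.205,0,0,0,0,1,0.06,0.205,0,0,0,0,1,0.06,0.205,0,0,0,0,1,0.06,0.205,0,0,0,0]
}}

```text
t: 42.15
eef_pos: [0.503, 0.013, 0.0388]
orientation: [0.527, -0.394, 0.587, -0.472]
wrist_force: [-0.8, -0.6, 0.3]
width: 0.976
```

```bash
python3 nxt.py
```

```text
q [-0.517  0.282  0.654  2.074 -0.541  0.912  0.33 ] p [0.503  0.013  0.0388] F [-0.8 -0.6  0.3] w 0.976 t 42.15
end [0.54652121 0.20831844]
```

>>> {"method": "carry_out", "body": {
  "series": [1,-0.02,-0.07,0,0,0,0,1,-0.04,-0.15,0,0,0,0,1,-0.06,-0.25,0,0,0,0,1,-0.09,-0.36,0,0,0,0,1,-0.12,-0.48,0,0,0,0,1,-0.15,-0.6,0,0,0,0,1,-0.18,-0.7,0,0,0,0,1,-0.2,-0.8,0,0,0,0,1,-0.23,-0.9,0,0,0,0,1,-0.26,-1,0,0,0,0]
}}

```text
t: 43.4
eef_pos: [0.503, 0.0134, 0.1219]
orientation: [0.527, -0.394, 0.587, -0.472]
wrist_force: [0.4, -0.2, 0.8]
width: 1.0
```

>>> {"method": "carry_out", "body": {
  "series": [1,-0.02,-0.1,0,0,0,0,1,-0.05,-0.2,0,0,0,0,1,-0.08,-0.3,0,0,0,0,1,-0.1,-0.4,0,0,0,0,1,-0.13,-0.5,0,0,0,0,1,-0.15,-0.6,0,0,0,0,1,-0.18,-0.7,0,0,0,0,1,-0.2,-0.8,0,0,0,0,1,-0.23,-0.9,0,0,0,0,1,-0.26,-1,0,0,0,0]
}}

```text
t: 44.65
eef_pos: [0.5032, 0.0138, 0.2046]
orientation: [0.527, -0.394, 0.587, -0.472]
wrist_force: [-0.1, 0.9, -0.2]
width: 1.0
```

```bash
python3 - <<'E'
from fit import *
log()
im,d=eyes.get_image('scene'); cv2.imwrite('pics/s13c.png',cv2.resize(im[110:260,160:310],None,fx=4,fy=4,interpolation=cv2.INTER_CUBIC))
C=cloud('scene',d); im,d=eyes.get_image('top'); cv2.imwrite('pics/t13.png',im); 
E
```

```text
q [-0.61   0.032  0.694  1.912 -0.289  1.205  0.048] p [0.5032 0.0138 0.2046] F [-0.1  0.9 -0.2] w 1.0 t 44.65
```

View pics/s13c.png

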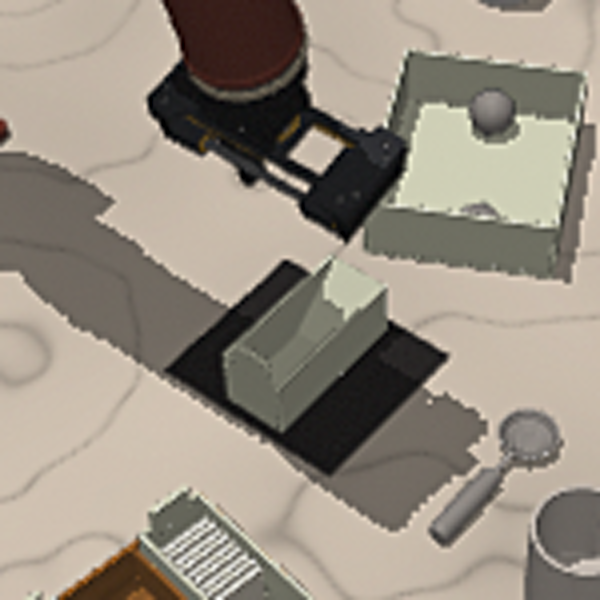

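View pics/t13.png

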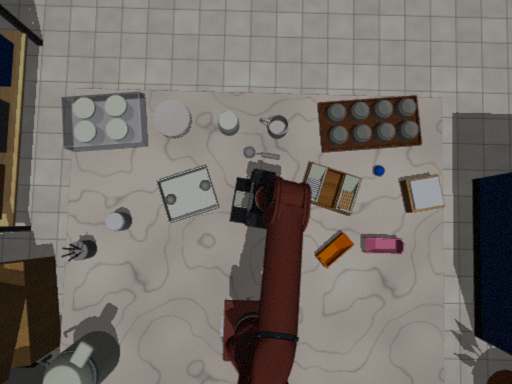

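```bash
python3 -c "
from bench import workorder
print(workorder.job_done())"
```

```text
the job is handed in; nothing more can be done
None
```

I finished the job and handed it in at about 45 s on the robot's clock; `job_done()` reports no verdict.

- **Lift and set down:** I lifted the centre-slot bin by its tab with both balls in it, stood it on the mat and let go.
- **Tip and return:** I gripped the bin by its sides, tipped it in stages to about 80° just above the tub, and stood it back on the mat empty.
- **Last pictures:** Both balls lie in the tub (top view, about pixels 171,199 and 205,185). The empty bin stands upright on the mat, and the fingers are open and clear, with the TCP at 0.205 m. The tub, the other bins, jar, mug, spoon and tin look where they were at the start.
- **What was uncertain:**
  - I judged the final bin pose by eye and from the release position, without measuring it again. The fit after the first placing agreed with the commanded place to about 2 mm.
  - The single-view fits of the bin in its slot put its height 13 to 32 mm too low; only the fit from both views came within about 4 mm.
  - The wrist force was too noisy to show the balls leaving, so I relied on the pictures for that.

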